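# Load the dried heels into the carrier and start the activator

### The job

The cement on the heels is dry: lift every heel straight out of the drying block and stand it upright, seat up, in a pocket of its own in the carrier while that is still on the bench. Then push the loaded carrier up the oven's sloping infeed and leave it resting against the gate at the top, and only then press the start plunger fully down to its stop and let it come back up. Leave the last, the tin and the hammer where they are.

Things in the scene. Friction and masses are not known exactly. Their poses are not given: they have to be found in the camera images.
- block: Fixed hardwood drying block, 136 x 118 mm, 56 mm high; origin at the centre of its underside, z up. Six rectangular wells, 48 mm deep (floors 8 mm above the bench), centred at x = -42, 0, +42 mm, y = -31, +31 mm; each 28 mm along x, 30 mm along y.
- heel1: Slim shoe heel, cream plastic, black rubber foot, dried cement on the seat (top); 80 mm tall, 26 (x) by 28 (y) mm, 50 g; flares 6 mm towards +x over its upper 32 mm; its +y and -y sides are flat from top to bottom. Origin at the centre of its foot, z up to the seat. Starts, if present, standing in a well, x and y along the block's, 32 mm showing. heel1 to heel6 are alike.
- heel2: Slim shoe heel, cream plastic, black rubber foot, dried cement on the seat (top); 80 mm tall, 26 (x) by 28 (y) mm, 50 g; flares 6 mm towards +x over its upper 32 mm; its +y and -y sides are flat from top to bottom. Origin at the centre of its foot, z up to the seat. Starts, if present, standing in a well, x and y along the block's, 32 mm showing. heel1 to heel6 are alike.
- heel3: Slim shoe heel, cream plastic, black rubber foot, dried cement on the seat (top); 80 mm tall, 26 (x) by 28 (y) mm, 50 g; flares 6 mm towards +x over its upper 32 mm; its +y and -y sides are flat from top to bottom. Origin at the centre of its foot, z up to the seat. Starts, if present, standing in a well, x and y along the block's, 32 mm showing. heel1 to heel6 are alike.
- heel4: Slim shoe heel, cream plastic, black rubber foot, dried cement on the seat (top); 80 mm tall, 26 (x) by 28 (y) mm, 50 g; flares 6 mm towards +x over its upper 32 mm; its +y and -y sides are flat from top to bottom. Origin at the centre of its foot, z up to the seat. Starts, if present, standing in a well, x and y along the block's, 32 mm showing. heel1 to heel6 are alike.
- heel5: Slim shoe heel, cream plastic, black rubber foot, dried cement on the seat (top); 80 mm tall, 26 (x) by 28 (y) mm, 50 g; flares 6 mm towards +x over its upper 32 mm; its +y and -y sides are flat from top to bottom. Origin at the centre of its foot, z up to the seat. Starts, if present, standing in a well, x and y along the block's, 32 mm showing. heel1 to heel6 are alike.
- heel6: Slim shoe heel, cream plastic, black rubber foot, dried cement on the seat (top); 80 mm tall, 26 (x) by 28 (y) mm, 50 g; flares 6 mm towards +x over its upper 32 mm; its +y and -y sides are flat from top to bottom. Origin at the centre of its foot, z up to the seat. Starts, if present, standing in a well, x and y along the block's, 32 mm showing. heel1 to heel6 are alike.
- carrier: Loose aluminium pocket tray, 182 (x) by 114 mm (y), 0.4 kg, origin in the middle of its underside, 88 mm behind its leading end (+x), z up. Its body, x = -64 to +88, is 36 mm high with six pockets 30 mm deep (floors 6 mm up) at x = -30, 16, 62, y = -31, +31 mm, each 31 (x) by 33 mm (y). A grip bar stands at the -x end. Starts flat on the bench before the infeed, not squarely pointing at it.
- carrier_nose (a point): Middle of the bottom leading edge of the carrier (x = +88 mm, y = 0, z = 0 of the carrier).
- carrier_bar (a point): Middle of the top of the carrier's upright grip bar: 12 mm thick in x (x = -92 to -80 mm of the carrier), 90 mm long in y, top 68 mm above the underside. Under and before it (to x = -64 mm) is only a floor plate 8 mm thick, reaching back to x = -94 mm.
- oven: Fixed warm-air cement activator. Origin on the bench, middle of the toe of its infeed; +x points level towards the gate, z up. The infeed is a steel ramp rising at 6 degrees from the bench (no step). Rails 120 mm apart, 20 mm high, line it from x = 11 mm; lead-in plates flare from there to about 155 mm apart at x = -37 mm.
- oven_gate (a point): Middle of the foot of the gate (x = 194 mm, y = 0, z = 20 mm of the oven): a closed aluminium plate square to the ramp, 100 mm high, the infeed's top stop. Behind it the oven's grey housing, 260 mm wide and 165 mm high, spans x = 208 to 448 mm.
- plunger_top (a point): Centre of the top of the start plunger's black mushroom head (46 mm diameter) on top of the oven's housing, about 217 mm above the bench when up; it is pushed straight down.
- plunger (a joint): Travel of the start plunger in m: 0 up, 0.012 down at its stop. The spring takes about 4 N to start it, 12 N to hold it at the stop, and lifts it again when let go.
- last: Bystander: orange plastic shoe last, 242 mm long, 86 mm wide, 88 mm high, on the far side of the bench. Origin at its underside.
- tin: Bystander: cement tin, 90 mm diameter, 100 mm high. Origin at the centre of its underside.
- hammer: Bystander: hammer 260 mm long, lying on the bench beyond the carrier and infeed. Origin near its middle at its underside.
Not all that is in view belongs to the job. Leave any purple look-alike of the heel3 alone.

How it is judged (in metres and radians):
On the way, in this order (a step that is already met when the one before it is completed fails the run):
1. every heel stands upright in a pocket of the carrier, which is still flat on the bench (z of heel1 in the frame of carrier between 0.002 and 0.011 m and x of heel1 in the frame of carrier between -0.05 and 0.075 m and y of heel1 in the frame of carrier between -0.045 and 0.045 m and angle between each of heel1, heel2, heel3, heel4, heel5, heel6's own z axis and vertical below 0.25 rad and z of heel2 in the frame of carrier between 0.002 and 0.011 m and x of heel2 in the frame of carrier between -0.05 and 0.075 m and y of heel2 in the frame of carrier between -0.045 and 0.045 m and z of heel3 in the frame of carrier between 0.002 and 0.011 m and x of heel3 in the frame of carrier between -0.05 and 0.075 m and y of heel3 in the frame of carrier between -0.045 and 0.045 m and z of heel4 in the frame of carrier between 0.002 and 0.011 m and x of heel4 in the frame of carrier between -0.05 and 0.075 m and y of heel4 in the frame of carrier between -0.045 and 0.045 m and z of heel5 in the frame of carrier between 0.002 and 0.011 m and x of heel5 in the frame of carrier between -0.05 and 0.075 m and y of heel5 in the frame of carrier between -0.045 and 0.045 m and z of heel6 in the frame of carrier between 0.002 and 0.011 m and x of heel6 in the frame of carrier between -0.05 and 0.075 m and y of heel6 in the frame of carrier between -0.045 and 0.045 m and angle between carrier's own z axis and vertical below 0.05 rad), for 0.2 s.
2. the loaded carrier is up the infeed against the gate (z of heel1 in the frame of carrier between 0.002 and 0.011 m and x of heel1 in the frame of carrier between -0.05 and 0.075 m and y of heel1 in the frame of carrier between -0.045 and 0.045 m and angle between each of heel1, heel2, heel3, heel4, heel5, heel6's own z axis and vertical below 0.25 rad and z of heel2 in the frame of carrier between 0.002 and 0.011 m and x of heel2 in the frame of carrier between -0.05 and 0.075 m and y of heel2 in the frame of carrier between -0.045 and 0.045 m and z of heel3 in the frame of carrier between 0.002 and 0.011 m and x of heel3 in the frame of carrier between -0.05 and 0.075 m and y of heel3 in the frame of carrier between -0.045 and 0.045 m and z of heel4 in the frame of carrier between 0.002 and 0.011 m and x of heel4 in the frame of carrier between -0.05 and 0.075 m and y of heel4 in the frame of carrier between -0.045 and 0.045 m and z of heel5 in the frame of carrier between 0.002 and 0.011 m and x of heel5 in the frame of carrier between -0.05 and 0.075 m and y of heel5 in the frame of carrier between -0.045 and 0.045 m and z of heel6 in the frame of carrier between 0.002 and 0.011 m and x of heel6 in the frame of carrier between -0.05 and 0.075 m and y of heel6 in the frame of carrier between -0.045 and 0.045 m and x of carrier_nose in the frame of oven above 0.1894 m and y of carrier_nose in the frame of oven between -0.012 and 0.012 m and z of carrier_nose in the frame of oven between 0.014 and 0.028 m and angle between the x axis of carrier and the x axis of oven, either way round below 0.16 rad and angle between carrier's own z axis and vertical below 0.16 rad), for 0.2 s.
3. the start plunger is pressed down to its stop, with the loaded carrier at the gate (all of step 2 and value of joint plunger above 0.0108 m), for 0.1 s.
At the end, for the whole second after the job is handed in: Every heel stands in a carrier pocket (foot within 5 mm of its floor, under 0.25 rad off vertical); the carrier lies between the infeed rails, leading edge within 4.5 mm of the gate; the plunger was pressed to 10.8 of its 12 mm or more and is up again; all at rest (all of step 2 and linear speed of each of carrier, heel1, heel2, heel3, heel4, heel5, heel6 below 0.02 m/s and value of joint plunger below 0.002 m); the robot touches nothing.
It fails at once if the last is disturbed (moved more than 30 mm) (distance of last from where it was at the start of the episode above 0.03 m).
It fails at once if the tin is disturbed (moved more than 30 mm) (distance of tin from where it was at the start of the episode above 0.03 m).
It fails at once if the hammer is disturbed (moved more than 30 mm) (distance of hammer from where it was at the start of the episode above 0.03 m).
It fails at once if the start plunger is pressed while the carrier is not up at the gate (value of joint plunger above 0.006 m and x of carrier_nose in the frame of oven below 0.13 m).
Of heel1, heel2, heel3, heel4, heel5, heel6 only 4 to 6 are there at a start; the rules pass over those that are not, and their reading is None.
At some moment in a run one of carrier may be knocked a few centimetres aside while the robot is not near it.
It also fails if it takes over 210 s, if anything falls off the work surface, if the arm or the gripper's body presses on something with over 40 N, if the wrist force passes 120 N, or if a joint passes its speed limit or range.

### The arm

A 6-joint arm with a two-finger parallel gripper is mounted at the origin on the work surface. World frame = base frame: x ahead of the robot, y to its left, z up, the work surface at z = 0. Lengths are in m, angles in degrees, forces in N, time in s.
With the tool pointing down it reaches from about 0.4 to 0.825 m from the base axis. Payload 7 kg.
Tool frame: the origin (TCP) lies at the very end of the fingers, on their centre line; the grasp point (between the pads) lies 19 mm behind it (ctrl.grip_point_offset is the distance from the TCP to the grasp point, in m); x points along the fingers, z is the direction in which the jaws open and shut, and the axes are right-handed (so a half turn about x gives the same grasp; the last joint's range is limited). The gripper opens to 88 mm and grips with 3 to 60 N. Pads are 19 mm wide; open, the fingers measure 130 mm over their backs; the gripper's body (78 mm by 193 mm) begins 47 mm behind the grasp point.
Start: joints at [-55.399, 20.546, 0.682, 0, -70.136, -16.507], TCP at [0.21, -0.642, 0.227] pointing down, gripper open.
Joint ranges: [-176.03, 176.03], [-82.01, 121.73], [-58.28, 71.71], [-173.87, 95.51], [-174.79, -0.11], [-173.66, 173.66]. Speed limits (degrees/s): [136.94, 136.94, 172.46, 180, 180, 180].

### API

Orientations are given as [roll, pitch, yaw] about the fixed x, y, z axes, in that order (R = Rz(yaw) Ry(pitch) Rx(roll)).
In Python, from plant import get_obs, snapshot, calibration, close_job, ctrl gives the robot as it stands.
- The arm moves only by the tool move_arm, never from a script. Its argument "commands" is a list that holds one entry, the list of rows, each a list of 4 numbers: the shift along the tool's x, y, z in cm, then the turn about the tool's x in rad. In form: [[[dx, dy, dz, spin], ...]]. A call has 1 to 8 rows; each row shifts and turns the commanded pose from where the row before left it, along the tool's axes as they then stand; what a row does not reach is not made up. A row lasts 1/10 s, in which the tool goes at most 50 mm and 8.59 degrees, less where a joint would pass 70% of its speed; a pose out of reach is approached as far as the arm can. A call with a gripper value outside its range is refused whole. "jaw" is the finger opening in cm, from 0 to 8.76, set as the call begins (left out, the last holds). The fingers move at their own pace and stop on an object; the grip force is fixed at half the most. Time passes only in rows, so rows that do not move let the fingers close. It gives the time, the measured TCP pose, the force and the opening at its end, in the units of the state.
- get_obs(): the state, without advancing time (a new reading comes with each control period).
- snapshot(name): name is "scene" or "top"; returns (picture, depth): 384x512x3 uint8, red, green, blue; 384x512 float32, m along the optical axis (not along the pixel's ray), 0 where there is no reading.
- calibration(name): a dict with "mtx" (3x3 intrinsics, pixels), "T" (4x4, takes a point from camera to world coordinates). Camera axes: x right, y up, looking along -z (the intrinsics and any distortion apply to the point x, -y, -z); pixel columns grow to the right and rows downward; lengths in m; the calibration is good to about 2 mm. A picture is of the moment at which its call begins. calibration takes no time and is no camera call.
- close_job(): hands the job in, once; it reports no verdict.
The state is a dict: "clock": time; "joint_pos": joint angles; "qvel": joint speeds; "tau": joint torques, N m; "tool_pos": TCP position; "orientation": TCP orientation; "force": force on the tool from outside, world axes, zero at the start; "moment": the same for the moment, N m; "opening": finger opening in m.
Only numpy, scipy, OpenCV 4.12 (cv2) and the standard library are available. Lean on these libraries where they do the work, as an engineer would, in place of code of your own. Each camera call takes 0.05 s, during which the arm holds its last target. There are 200 camera calls.

## Working session

There is one attempt and no reset: what is moved stays moved. The work goes in short steps, Python scripts to look and compute and a tool call to move; the robot and the scene stay as the last step left them, time stands still between calls to the robot, and variables do not carry over. Pictures are saved under pics/ and viewed, about 12 in all and at most 16, crops included, and the job is handed in when it is done.

Besides the shell and the picture viewer there is one more tool, called after "Request:" as a command line: name --argument value ..., lists and objects as JSON in quotes. move_arm: Moves the arm, as the interface text tells. Its arguments: {"type":"object","properties":{"commands":{"type":"array"},"jaw":{"type":"number"}},"required":["commands"]}

```bash
ls; mkdir -p pics; cat > h.py <<'E'
import numpy as np, cv2
from plant import get_obs, snapshot, calibration, close_job, ctrl
def cloud(d,name):
    c=calibration(name);K=np.array(c["mtx"]);T=np.array(c["T"])
    v,u=np.mgrid[:d.shape[0],:d.shape[1]]
    P=np.stack([(u-K[0,2])/K[0,0]*d,-(v-K[1,2])/K[1,1]*d,-d],-1)
    return P@T[:3,:3].T+T[:3,3]
def look(name,f=None):
    p,d=snapshot(name)
    if f: cv2.imwrite('pics/'+f,p[:,:,::-1])
    return p,d,cloud(d,name)
E
python3 - <<'E'
from h import *
print(get_obs()); print(calibration("top"),calibration("scene").keys())
for n in("top","scene"):
    p,d,P=look(n,n+"0.png"); np.savez(n+"0.npz",p=p,d=d,P=P)
a=cv2.imread('pics/top0.png');cv2.imwrite('pics/top0b.png',cv2.resize(a,(800,600)))
E
```

```text
pics
{'clock': 0.0, 'joint_pos': array([-5.53971156e+01,  2.05920376e+01,  6.32983346e-01, -1.97536009e-02,
       -7.01351708e+01, -1.65062083e+01]), 'qvel': array([ 0.02691817,  0.02272049,  0.02103816, -0.00956034, -0.0315804 ,
       -0.0678734 ]), 'tau': array([ 4.38422103e-04, -5.82718134e+01,  2.93053901e+01,  6.99716672e+00,
        6.68471883e-03, -1.82245576e-04]), 'tool_pos': array([ 0.20948024, -0.64115465,  0.22561103]), 'orientation': array([  5.35895723,  89.90396196, 113.44890574]), 'force': array([0.24242203, 0.60812723, 0.06298226]), 'moment': array([-0.03427408, -0.01336785, -0.02067162]), 'opening': 0.08742481400301745}
{'mtx': array([[470.95411268,   0.        , 258.14350886],
       [  0.        , 470.95411268, 195.76036639],
       [  0.        ,   0.        ,   1.        ]]), 'T': array([[ 0.02170662,  0.99025836, -0.13753979,  0.34761281],
       [-0.99973603,  0.02253566,  0.00447317, -0.03340373],
       [ 0.00752914,  0.13740639,  0.99048614,  1.56510788],
       [ 0.        ,  0.        ,  0.        ,  1.        ]])} dict_keys(['mtx', 'T'])
```

View pics/top0b.png

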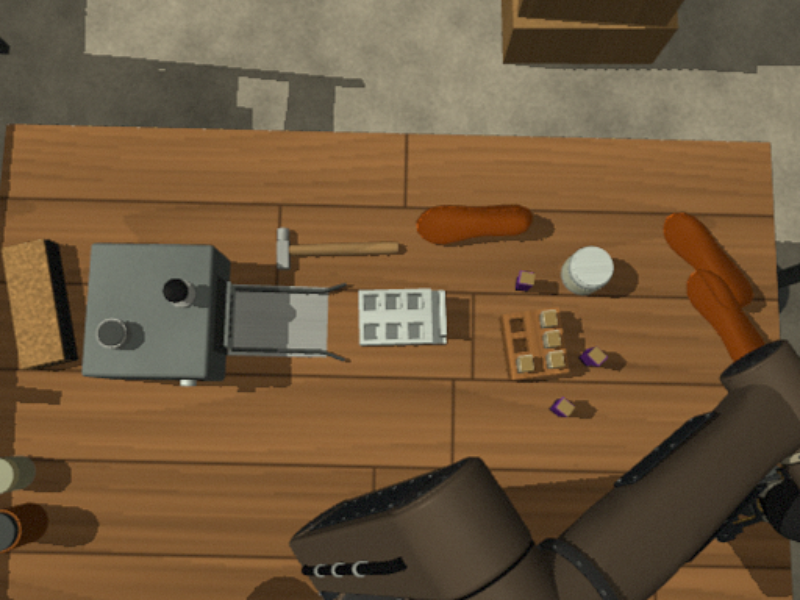

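View pics/scene0.png

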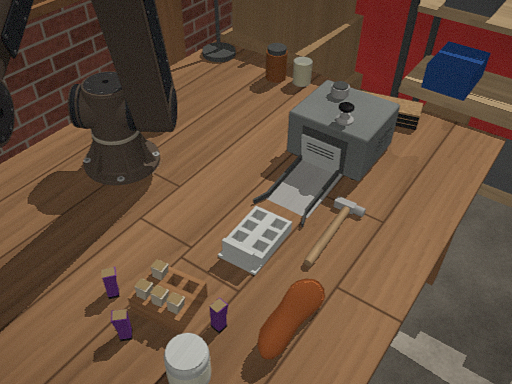

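The top view shows the block at about (535,345) with four heels: three in the right column and one at lower left. Three purple look-alikes stand near it. The carrier is at (402,317) with its bar to the right, the infeed at (280,320), the black plunger at (178,291), the hammer at (340,248), the last at (475,225) and the tin at (588,270).

```bash
cat >> h.py <<'E'
def rect(Q):
    """min-area rectangle (mm) of xy points: centre, size, angle"""
    r=cv2.minAreaRect((Q[:,:2]*1000).astype(np.float32)); return [np.round(v,1) for v in r]
def comps(mask,minA=15):
    n,l,s,c=cv2.connectedComponentsWithStats(mask.astype(np.uint8)); return [(l==i) for i in range(1,n) if s[i,4]>=minA]
def win(P,u0,u1,v0,v1):
    m=np.zeros(P.shape[:2],bool); m[v0:v1,u0:u1]=1; return m
E
python3 - <<'E'
from h import *
z=np.load('top0.npz');P=z['P'];p=z['p'];Z=P[...,2]
print("bench z",np.median(Z[250:270,100:180]))
def rep(name,m,minA=15):
    for k in comps(m,minA):
        Q=P[k]; print(name,k.sum(),rect(Q),"mean",Q.mean(0).round(4),"rgb",p[k].mean(0).round())
w=win(P,310,400,160,275)
rep("block",w&(Z>.048)&(Z<.064)); rep("heel",w&(Z>.076)&(Z<.1),5)
w=win(P,225,290,175,230)
rep("carr",w&(Z>.028)&(Z<.045)); rep("bar",w&(Z>.058)&(Z<.075),5)
w=win(P,50,150,150,250)
rep("house",w&(Z>.15)&(Z<.172),50); rep("plung",w&(Z>.205)&(Z<.23),5)
w=win(P,143,235,170,235)
rep("rails",w&(Z>.012)&(Z<.05),10); rep("gate",w&(Z>.08)&(Z<.14),5)
E
```

```text
bench z 0.0008573382048482348
block 36 [array([ 620.2, -396.8]), array([76. , 23.1]), np.float64(40.7)] mean [ 0.6197 -0.3945  0.0541] rgb [133. 133. 110.]
block 971 [array([ 487.9, -313.4]), array([136.3, 119.5]), np.float64(8.9)] mean [ 0.4861 -0.3089  0.0563] rgb [134.  91.  49.]
block 17 [array([ 462.5, -424. ]), array([36.2, 19.3]), np.float64(4.4)] mean [ 0.4599 -0.4244  0.0558] rgb [65. 31. 75.]
heel 316 [array([ 637.6, -420.6]), array([77.1, 86.4]), np.float64(0.1)] mean [ 0.6361 -0.4146  0.0941] rgb [176. 180. 164.]
heel 82 [array([ 618.9, -291.3]), array([31.6, 27.7]), np.float64(83.8)] mean [ 0.6188 -0.2907  0.0807] rgb [137. 107.  76.]
heel 96 [array([ 536.7, -336.5]), array([31.5, 28.6]), np.float64(10.3)] mean [ 0.536  -0.3357  0.0884] rgb [151. 127.  81.]
heel 94 [array([ 495.4, -343.3]), array([32. , 28.3]), np.float64(2.8)] mean [ 0.4948 -0.3427  0.088 ] rgb [149. 126.  79.]
heel 87 [array([ 463.2, -434. ]), array([31.4, 28.8]), np.float64(45.7)] mean [ 0.4627 -0.4336  0.0809] rgb [137. 109.  73.]
heel 97 [array([ 453.6, -350. ]), array([31.5, 28.5]), np.float64(10.0
[... 694 characters left out ...]
([556.9, 384.6]), array([44.5, 44.2]), np.float64(49.9)] mean [0.5557 0.3829 0.2167] rgb [29. 29. 28.]
rails 22 [array([617.2, 330.7]), array([ 2.7, 43.8]), np.float64(89.4)] mean [0.6203 0.3303 0.0335] rgb [53. 49. 40.]
rails 16 [array([640.6, 217.1]), array([ 4.3, 22.9]), np.float64(7.5)] mean [0.6408 0.2164 0.0229] rgb [96. 97. 89.]
rails 1458 [array([518.1, 207. ]), array([173.9, 251.6]), np.float64(2.1)] mean [0.5241 0.2555 0.0213] rgb [83. 84. 77.]
rails 151 [array([535.1,  44.5]), array([111.8,  13.8]), np.float64(1.8)] mean [0.535  0.0453 0.0353] rgb [178. 183. 167.]
gate 154 [array([526.2, 308.1]), array([127.1,   7.7]), np.float64(0.2)] mean [0.525  0.3075 0.1119] rgb [83. 85. 78.]
```

```bash
cat >> h.py <<'E'
from scipy.spatial.transform import Rotation as Ro
def plan(xyz=None,zyaw=None):
    """measured pose -> target TCP; zyaw: world yaw (deg) wanted of the jaw axis (mod 180). prints shift in tool axes (cm) as they stand, spin (rad)"""
    o=get_obs();R=Ro.from_euler('xyz',o['orientation'],degrees=True).as_matrix()
    zy=np.degrees(np.arctan2(R[1,2],R[0,2]))
    print('t',round(o['clock'],2),'tcp',o['tool_pos'].round(4),'jaw yaw',zy.round(2),'toolx',R[:,0].round(4),'q1 q6',o['joint_pos'][[0,5]].round(1),'F',o['force'].round(1),'open',round(o['opening'],4))
    if xyz is not None: print('shift cm',(R.T@(np.array(xyz)-o['tool_pos'])*100).round(2), 'R rows',R.round(3).tolist())
    if zyaw is not None:
        s=(zyaw-zy+90)%180-90   # about world z up; tool x down -> spin = -s
        print('spin rad',np.radians(-s).round(3),'or',np.radians(-s+180).round(3),np.radians(-s-180).round(3))
E
python3 - <<'E'
from h import *
plan([.451,-.289,.17],99.1)
E
```

```text
t 0.1 tcp [ 0.2095 -0.6412  0.2257] jaw yaw 108.09 toolx [-6.0e-04  1.4e-03 -1.0e+00] q1 q6 [-55.4 -16.5] F [0.3 0.4 0.7] open 0.0873
shift cm [  5.61 -33.9   25.97] R rows [[-0.001, -0.951, -0.31], [0.001, -0.31, 0.951], [-1.0, 0.0, 0.002]]
spin rad 0.157 or 3.298 -2.985
```

Request:
move_arm --commands '[[[0.3,-3.5,2.8,0],[0.4,-3.5,2.8,0],[0.5,-3.5,2.8,0],[0.5,-3.5,2.8,0],[0.5,-3.5,2.8,0],[0.5,-3.5,2.8,0],[0.5,-3.5,2.8,0],[0.5,-3.5,2.8,0]]]' --jaw 4.6

```text
clock: 0.9
tool_pos: [0.4067, -0.34, 0.1893]
orientation: [13.9, 90.0, 122.0]
force: [1.3, -0.7, 0.3]
opening: 0.0466
```

Request:
move_arm --commands '[[[0.5,-2.5,2,0],[0.5,-2.4,1.9,0],[0,0,0,0.08],[0,0,0,0.077],[0,0,0,0],[0,0,0,0],[0,0,0,0]]]'

```text
clock: 1.6
tool_pos: [0.4405, -0.2896, 0.1795]
orientation: [53.8, 90.0, 153.0]
force: [-0.1, 0.3, -0.7]
opening: 0.046
```

```bash
python3 - <<'E'
from h import *
plan([.441,-.289,.06],99.1)
p,d,P=look("scene","scene1.png")
cv2.imwrite("pics/s1.png",cv2.resize(p[200:384,60:300,::-1],None,fx=3,fy=3))
E
```

```text
t 1.6 tcp [ 0.4405 -0.2896  0.1795] jaw yaw 99.17 toolx [-2.e-04  1.e-04 -1.e+00] q1 q6 [-12.  -68.8] F [-0.1  0.3 -0.7] open 0.046
shift cm [11.95 -0.06  0.05] R rows [[-0.0, -0.987, -0.159], [0.0, -0.159, 0.987], [-1.0, 0.0, 0.0]]
spin rad 0.001 or 3.143 -3.14
```

View pics/s1.png

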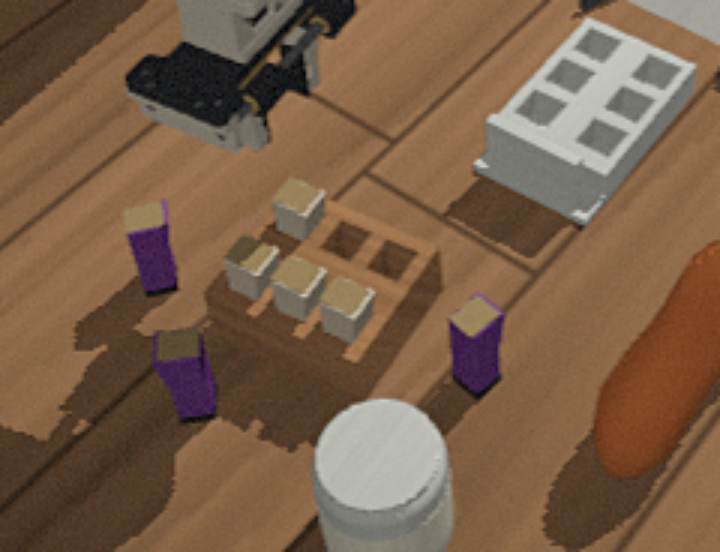

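Crop: the gripper hangs over the lone heel at (300,210), aligned. The two front-left pockets and the block's three row heels are clear. Descending.

Request:
move_arm --commands '[[[2.5,0,0,0],[2.5,0,0,0],[2.5,0,0,0],[2,0,0,0],[1.5,0,0,0],[0.9,0,0,0],[0,0,0,0]]]'

```text
clock: 2.35
tool_pos: [0.4399, -0.2894, 0.0595]
orientation: [65.4, 89.9, 164.5]
force: [0.0, -0.2, 0.2]
opening: 0.0452
```

Request:
move_arm --commands '[[[0,0,0,0],[0,0,0,0],[0,0,0,0],[0,0,0,0],[0,0,0,0]]]' --jaw 0

```text
clock: 2.85
tool_pos: [0.4412, -0.2896, 0.0614]
orientation: [-119.0, 89.9, -19.9]
force: [-0.1, 1.1, 6.0]
opening: 0.0279
```

Request:
move_arm --commands '[[[-1,0,0,0],[-2,0,0,0],[-2,0,0,0],[-2,0,0,0],[-2,0,0,0],[-2,0,0,0],[0,0,0,0],[0,0,0,0]]]'

```text
clock: 3.65
tool_pos: [0.4406, -0.2893, 0.1711]
orientation: [-93.8, 89.9, 5.3]
force: [-0.4, 0.7, -1.6]
opening: 0.028
```

```bash
cat >> h.py <<'E'
def carrier():
    p,d,P=look("top");Z=P[...,2]
    w=win(P,180,300,150,260)
    m=max(comps(w&(Z>.060)&(Z<.075)&(p.min(-1)>110),40),key=np.sum)
    r=cv2.minAreaRect((P[m][:,:2]*1000).astype(np.float32));b=np.array(r[0])
    # body: light points at z .03..042
    m2=max(comps(w&(Z>.028)&(Z<.045)&(p.min(-1)>100),200),key=np.sum)
    r2=cv2.minAreaRect((P[m2][:,:2]*1000).astype(np.float32));a=(r2[2]+45)%90-45
    c=np.array(r2[0]); yaw=90+a; u=np.array([np.cos(np.radians(yaw)),np.sin(np.radians(yaw))]); v=np.array([-u[1],u[0]])
    print('bar',np.round(r[0],1),np.round(r[1],1),'body',c.round(1),np.round(r2[1],1),'yaw',round(yaw,2),'yaw from bar',np.degrees(np.arctan2(*(c-b)[::-1])).round(2))
    o=c-12*u
    return o/1000,u,v,yaw
E
python3 - <<'E'
from h import *
o,u,v,yaw=carrier()
for x in(62,16,-30):
  for y in(31,-31): print(x,y,(o+(x*u+y*v)/1000).round(4))
t=o+(62*u+31*v)/1000
plan([*t,.17],yaw+90)
E
```

```text
Traceback (most recent call last):
  File "h.py", line 32, in carrier
    m=max(comps(w&(Z>.060)&(Z<.075)&(p.min(-1)>110),40),key=np.sum)
ValueError: max() iterable argument is empty
```

```bash
python3 - <<'E'
from h import *
p,d,P=look("top","top1.png");Z=P[...,2]
w=win(P,180,300,150,260)
for k in comps(w&(Z>.058)&(Z<.075),10): print(k.sum(),rect(P[k]),p[k].min(0),np.median(p[k],0))
for k in comps(w&(Z>.028)&(Z<.045),100): print(k.sum(),rect(P[k]),np.median(p[k],0))
cv2.imwrite('pics/top1b.png',p[120:290,120:420,::-1].repeat(2,0).repeat(2,1))
E
```

```text
555 [array([538.1,   3.4]), array([114.3,  97.7]), np.float64(2.8)] [205. 211. 193.]
```

View pics/top1b.png

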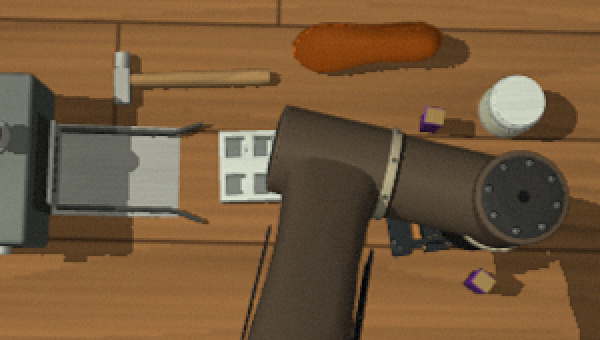

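Request:
move_arm --commands '[[[0,-1.43,3.74,0],[0,-1.43,3.74,0],[0,-1.43,3.74,0],[0,-1.43,3.74,0],[0,-1.43,3.74,0],[0,-1.43,3.74,0],[0,-1.43,3.74,0],[0,-1.43,3.74,0]]]'

```text
clock: 4.55
tool_pos: [0.5058, 0.0256, 0.1698]
orientation: [101.5, 89.9, -159.4]
force: [0.7, -0.6, 0.5]
opening: 0.0278
```

Request:
move_arm --commands '[[[0,0,0,-0.14],[0,0,0,-0.14],[0,0,0,-0.14],[0,0,0,-0.14],[0,0,0,-0.14],[0,0,0,-0.14],[0,0,0,-0.14],[0,0,0,-0.14]]]'

```text
clock: 5.35
tool_pos: [0.5057, 0.0239, 0.1695]
orientation: [36.7, 89.9, -159.7]
force: [0.2, -0.3, -0.7]
opening: 0.0279
```

Request:
move_arm --commands '[[[0,0,0,-0.14],[0,0,0,-0.14],[0,0,0,-0.066],[0,0,0,0],[0,0,0,0]]]'

```text
clock: 5.85
tool_pos: [0.5059, 0.0239, 0.1699]
orientation: [17.2, 89.9, -159.9]
force: [-0.1, -0.5, -0.6]
opening: 0.0278
```

```bash
python3 - <<'E'
from h import *
plan([.5061,.0245,.0595],3.1)
p,d,P=look("scene")
cv2.imwrite("pics/s2.png",cv2.resize(p[150:310,180:380,::-1],None,fx=3,fy=3))
E
```

```text
t 5.85 tcp [0.5059 0.0239 0.1699] jaw yaw -177.04 toolx [-1.3e-03 -5.0e-04 -1.0e+00] q1 q6 [ 25. -22.] F [-0.1 -0.5 -0.6] open 0.0278
shift cm [11.04 -0.06 -0.03] R rows [[-0.001, 0.052, -0.999], [-0.0, -0.999, -0.052], [-1.0, 0.0, 0.001]]
spin rad -0.002 or 3.139 -3.144
```

View pics/s2.png

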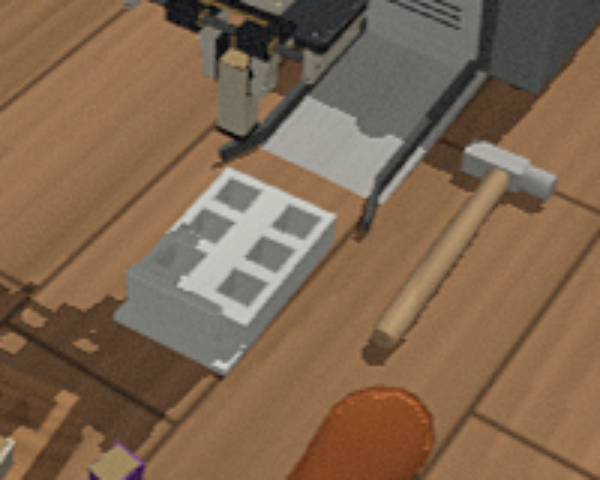

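Crop: the heel hangs upright at (235,95), and the carrier is where I measured it, with the target pocket at (235,192). Lowering.

Request:
move_arm --commands '[[[2,-0.06,0,0],[2,0,0,0],[2,0,0,0],[1.5,0,0,0],[1.2,0,0,0],[1.2,0,0,0],[0.9,0,0,0],[0,0,0,0]]]'

```text
clock: 6.7
tool_pos: [0.5056, 0.0244, 0.0614]
orientation: [17.8, 89.9, -159.1]
force: [-0.2, -0.1, -0.5]
opening: 0.0279
```

```bash
cat >> h.py <<'E'
def scar():
    """carrier pose from the scene camera: top face of body"""
    p,d,P=look("scene");Z=P[...,2];X=P[...,0];Y=P[...,1]
    m=(abs(Z-.036)<.006)&(p.min(-1)>60)&(X>.42)&(X<.66)&(Y>-.25)&(Y<.12)
    # keep near-grey
    m&=(p.max(-1).astype(int)-p.min(-1)<30)
    k=max(comps(m,50),key=np.sum); print(k.sum(),rect(P[k]),P[k].mean(0).round(4))
    return P[k]
E
python3 - <<'E'
from h import *
plan([.5061,.0245,.0605],3.1); scar()
E
```

```text
t 6.7 tcp [0.5056 0.0244 0.0614] jaw yaw -176.93 toolx [-1.9e-03 -7.0e-04 -1.0e+00] q1 q6 [ 25.  -21.9] F [-0.2 -0.1 -0.5] open 0.0279
shift cm [ 0.09 -0.   -0.05] R rows [[-0.002, 0.054, -0.999], [-0.001, -0.999, -0.054], [-1.0, 0.001, 0.002]]
spin rad -0.001 or 3.141 -3.142
1261 [array([542.2, -22.1]), array([116.8, 155.2]), np.float64(2.4)] [ 0.547  -0.0244  0.0362]
```

Heel is in with no contact force. The scene camera agrees on the carrier pose to about 2 mm. Release and rise.

Request:
move_arm --commands '[[[0.1,0,0,0],[0,0,0,0],[0,0,0,0],[0,0,0,0]]]' --jaw 4.4

```text
clock: 7.15
tool_pos: [0.5065, 0.0248, 0.062]
orientation: [-161.5, 90.0, 21.6]
force: [-0.7, -1.0, 0.4]
opening: 0.0438
```

Request:
move_arm --commands '[[[-2,0,0,0],[-3,0,0,0],[-3,0,0,0],[-3,0,0,0],[0,0,0,0]]]'

```text
clock: 7.65
tool_pos: [0.5088, 0.0254, 0.1761]
orientation: [-167.2, 89.6, 16.0]
force: [0.5, 0.3, 0.1]
opening: 0.0443
```

```bash
cat >> h.py <<'E'
def heels(f=None):
    p,d,P=look("scene",f);Z=P[...,2];X=P[...,0];Y=P[...,1]
    m=(Z>.080)&(Z<.096)&(X>.3)&(X<.68)&(Y>-.4)&(Y<.3)
    for k in comps(m,15): print('top',k.sum(),rect(P[k]),P[k].mean(0).round(4),np.median(p[k],0))
E
python3 - <<'E'
from h import *
heels("s3.png"); plan([.4506,-.3505,.17],99.1)
E
```

```text
top 107 [array([509.4,  28.8]), array([29., 35.]), np.float64(5.2)] [0.5109 0.026  0.0864] [157. 136.  96.]
top 91 [array([ 363.3, -367.2]), array([31.2, 27.4]), np.float64(46.9)] [ 0.3622 -0.3668  0.0819] [154. 131.  92.]
top 180 [array([ 456.8, -349.5]), array([34.7, 29.4]), np.float64(11.6)] [ 0.4579 -0.3506  0.0881] [95. 81. 57.]
top 183 [array([ 497.6, -342.9]), array([34. , 29.5]), np.float64(9.7)] [ 0.4987 -0.3444  0.0882] [96. 81. 57.]
top 186 [array([ 539.2, -337.2]), array([32.7, 31.6]), np.float64(11.6)] [ 0.5402 -0.3378  0.088 ] [153. 130.  93.]
top 120 [array([ 622.7, -290.6]), array([31.4, 28.5]), np.float64(81.2)] [ 0.6221 -0.291   0.0822] [156.  133.   94.5]
top 19 [array([ 673.2, -390. ]), array([ 4.5, 21.7]), np.float64(45.6)] [ 0.6738 -0.3911  0.0911] [162. 158. 151.]
t 7.7 tcp [0.5075 0.0252 0.1739] jaw yaw -176.9 toolx [ 0.0045  0.0018 -1.    ] q1 q6 [ 25.  -21.9] F [-1.2 -0.1 -1. ] open 0.0442
shift cm [ 0.29 37.2   7.72] R rows [[0.005, 0.054, -0.999], [0.002, -0.999, -0.054], [-1.0, -0.002, -0.005]]
spin rad 1.466 or 4.608 -1.675
```

Request:
move_arm --commands '[[[0,4.65,0.96,0],[0,4.65,0.96,0],[0,4.65,0.96,0],[0,4.65,0.96,0],[0,4.65,0.96,0],[0,4.65,0.96,0],[0,4.65,0.96,0],[0,4.65,0.96,0]]]'

```text
clock: 8.5
tool_pos: [0.4486, -0.3526, 0.1706]
orientation: [-33.6, 89.9, 149.5]
force: [0.7, 0.4, 0.3]
opening: 0.044
```

Request:
move_arm --commands '[[[0,0,0,0.14],[0,0,0,0.14],[0,0,0,0.14],[0,0,0,0.14],[0,0,0,0.14],[0,0,0,0.14],[0,0,0,0.14],[0,0,0,0.14]]]'

```text
clock: 9.3
tool_pos: [0.4491, -0.3506, 0.1704]
orientation: [33.7, 89.9, 152.3]
force: [0.3, -0.6, 1.8]
opening: 0.0438
```

Request:
move_arm --commands '[[[0,0,0,0.14],[0,0,0,0.14],[0,0,0,0.066],[0,0,0,0],[0,0,0,0]]]'

```text
clock: 9.8
tool_pos: [0.4493, -0.3507, 0.1709]
orientation: [53.2, 89.9, 152.4]
force: [-0.5, -0.2, -0.5]
opening: 0.0438
```

```bash
python3 - <<'E'
from h import *
plan([.4506,-.3505,.06],99.1)
E
```

```text
t 9.8 tcp [ 0.4493 -0.3507  0.1709] jaw yaw 99.22 toolx [-1.e-03  5.e-04 -1.e+00] q1 q6 [-18.3 -62.5] F [-0.5 -0.2 -0.5] open 0.0438
shift cm [ 1.109e+01 -1.400e-01 -1.000e-02] R rows [[-0.001, -0.987, -0.16], [0.001, -0.16, 0.987], [-1.0, 0.001, 0.001]]
spin rad 0.002 or 3.144 -3.14
```

Request:
move_arm --commands '[[[2.5,-0.14,0,0],[2.5,0,0,0],[2,0,0,0],[1.5,0,0,0],[1.5,0,0,0],[1,0,0,0],[0,0,0,0]]]'

```text
clock: 10.5
tool_pos: [0.4501, -0.3503, 0.06]
orientation: [58.6, 89.8, 157.7]
force: [-0.6, -0.1, -0.5]
opening: 0.0436
```

Request:
move_arm --commands '[[[0,0,0,0],[0,0,0,0],[0,0,0,0],[0,0,0,0],[0,0,0,0]]]' --jaw 0

```text
clock: 11.0
tool_pos: [0.4516, -0.3509, 0.0623]
orientation: [-124.9, 89.9, -25.8]
force: [-0.3, 1.5, 4.6]
opening: 0.0279
```

Request:
move_arm --commands '[[[-1,0,0,0],[-2,0,0,0],[-2,0,0,0],[-2,0,0,0],[-2,0,0,0],[-2,0,0,0],[0,0,0,0],[0,0,0,0]]]'

```text
clock: 11.8
tool_pos: [0.451, -0.3506, 0.1721]
orientation: [-102.7, 89.9, -3.6]
force: [-1.0, 0.2, -1.0]
opening: 0.0278
```

```bash
python3 - <<'E'
from h import *
plan([.568,.0279,.171],3.1);scar();heels()
E
```

```text
t 11.8 tcp [ 0.451  -0.3506  0.1721] jaw yaw 99.08 toolx [ 1.e-03 -1.e-04 -1.e+00] q1 q6 [-18.3 -62.7] F [-1.   0.2 -1. ] open 0.0278
shift cm [  0.12 -17.53  35.53] R rows [[0.001, -0.987, -0.158], [-0.0, -0.158, 0.987], [-1.0, -0.001, -0.0]]
spin rad -1.466 or 1.675 -4.608
1278 [array([541.9, -21.7]), array([118.6, 156.2]), np.float64(2.9)] [ 0.5471 -0.0241  0.0361]
top 109 [array([509.7,  27.2]), array([30.5, 33.2]), np.float64(7.3)] [0.5108 0.0257 0.0863] [157. 135.  95.]
top 57 [array([ 363.7, -372. ]), array([32.7, 20.9]), np.float64(30.3)] [ 0.3628 -0.3732  0.082 ] [153. 131.  91.]
top 185 [array([ 497.1, -342.3]), array([33.5, 30.6]), np.float64(10.8)] [ 0.4989 -0.3445  0.0882] [153. 131.  92.]
top 191 [array([ 538.4, -336.3]), array([33.4, 30.2]), np.float64(7.6)] [ 0.5405 -0.3377  0.0879] [154. 132.  93.]
top 124 [array([ 621.7, -290. ]), array([32.1, 27. ]), np.float64(81.1)] [ 0.6219 -0.2914  0.0818] [155. 134.  94.]
top 20 [array([ 672.8, -389.5]), array([ 4.6, 21.4]), np.float64(45.7)] [ 0.6738 -0.3911  0.0903] [160.5 158.5 152. ]
```

Request:
move_arm --commands '[[[0,-2.2,4.4,0],[0,-2.2,4.4,0],[0,-2.2,4.4,0],[0,-2.2,4.4,0],[0,-2.2,4.4,0],[0,-2.2,4.4,0],[0,-2.2,4.4,0],[0,-2.15,4.8,0]]]'

```text
clock: 12.7
tool_pos: [0.5672, 0.028, 0.1707]
orientation: [102.5, 89.9, -158.4]
force: [1.3, -0.7, -0.9]
opening: 0.0277
```

Request:
move_arm --commands '[[[0,0,0,-0.14],[0,0,0,-0.14],[0,0,0,-0.14],[0,0,0,-0.14],[0,0,0,-0.14],[0,0,0,-0.14],[0,0,0,-0.14],[0,0,0,-0.14]]]'

```text
clock: 13.5
tool_pos: [0.5668, 0.0259, 0.1705]
orientation: [34.7, 89.9, -161.7]
force: [-0.2, 0.6, -1.0]
opening: 0.0276
```

Request:
move_arm --commands '[[[0,0,0,-0.14],[0,0,0,-0.14],[0,0,0,-0.066],[0,0,0,0],[0,0,0,0]]]'

```text
clock: 14.0
tool_pos: [0.567, 0.026, 0.1708]
orientation: [14.3, 89.9, -162.7]
force: [-1.1, -0.3, -0.9]
opening: 0.0281
```

```bash
python3 - <<'E'
from h import *
plan([.568,.0285,.0615],3.1);scar()
E
```

```text
t 14.0 tcp [0.567  0.026  0.1708] jaw yaw -177.04 toolx [-1.4e-03 -4.0e-04 -1.0e+00] q1 q6 [ 22.4 -19.4] F [-1.1 -0.3 -0.9] open 0.0281
shift cm [10.93 -0.25 -0.13] R rows [[-0.001, 0.052, -0.999], [-0.0, -0.999, -0.052], [-1.0, 0.0, 0.001]]
spin rad -0.002 or 3.139 -3.144
1278 [array([542.7, -23.2]), array([116.1, 156.9]), np.float64(2.6)] [ 0.547  -0.0245  0.0362]
```

Request:
move_arm --commands '[[[2,-0.25,-0.13,0],[2,0,0,0],[2,0,0,0],[1.5,0,0,0],[1.2,0,0,0],[1.2,0,0,0],[0.9,0,0,0],[0,0,0,0]]]'

```text
clock: 14.85
tool_pos: [0.5678, 0.0284, 0.0623]
orientation: [14.1, 89.9, -162.8]
force: [0.1, -0.3, 0.1]
opening: 0.0278
```

Request:
move_arm --commands '[[[0.1,0,0,0],[0,0,0,0],[0,0,0,0],[0,0,0,0]]]' --jaw 4.4

```text
clock: 15.25
tool_pos: [0.5688, 0.0288, 0.0631]
orientation: [-162.9, 89.9, 20.1]
force: [0.0, -1.0, 0.1]
opening: 0.044
```

Request:
move_arm --commands '[[[-2,0,0,0],[-3,0,0,0],[-3,0,0,0],[-3,0,0,0],[0,0,0,0],[0,0,0,0]]]'

```text
clock: 15.85
tool_pos: [0.5688, 0.0289, 0.1735]
orientation: [-155.6, 89.9, 27.5]
force: [-0.4, -0.3, -0.7]
opening: 0.0441
```

```bash
python3 - <<'E'
from h import *
heels(); plan([.4924,-.3438,.17],99.1)
E
```

```text
top 109 [array([510.1,  29.7]), array([38.2, 27.8]), np.float64(89.9)] [0.5111 0.0254 0.0865] [159. 136.  97.]
top 115 [array([571.5,  29.5]), array([27.8, 33.4]), np.float64(4.4)] [0.5725 0.0285 0.0863] [159. 136.  97.]
top 83 [array([ 362.4, -367.5]), array([30. , 28.4]), np.float64(49.6)] [ 0.3611 -0.3686  0.0818] [96. 80. 59.]
top 184 [array([ 497.2, -343.3]), array([34.2, 29.2]), np.float64(7.8)] [ 0.4989 -0.3444  0.0882] [96. 82. 58.]
top 192 [array([ 540.1, -336.8]), array([34.2, 29.5]), np.float64(12.8)] [ 0.5404 -0.3379  0.088 ] [96. 81. 58.]
top 123 [array([ 622.2, -290.7]), array([31. , 28.3]), np.float64(84.2)] [ 0.622  -0.2909  0.082 ] [157. 134.  95.]
top 21 [array([ 672.8, -389.6]), array([ 4.5, 21.1]), np.float64(45.7)] [ 0.6741 -0.3912  0.0899] [160. 159. 153.]
t 15.9 tcp [0.5682 0.0286 0.1724] jaw yaw -176.92 toolx [ 0.e+00  4.e-04 -1.e+00] q1 q6 [ 22.6 -19.5] F [ 0.1 -0.5 -0.3] open 0.0443
shift cm [ 0.23 36.78  9.57] R rows [[0.0, 0.054, -0.999], [0.0, -0.999, -0.054], [-1.0, -0.0, -0.0]]
spin rad 1.466 or 4.607 -1.676
```

Request:
move_arm --commands '[[[0,4.6,1.2,0],[0,4.6,1.2,0],[0,4.6,1.2,0],[0,4.6,1.2,0],[0,4.6,1.2,0],[0,4.6,1.2,0],[0,4.6,1.2,0],[0,4.6,1.2,0]]]'

```text
clock: 16.7
tool_pos: [0.4912, -0.3455, 0.1712]
orientation: [-26.0, 89.9, 157.1]
force: [1.5, 0.6, 1.1]
opening: 0.044
```

Request:
move_arm --commands '[[[0,0,0,0.14],[0,0,0,0.14],[0,0,0,0.14],[0,0,0,0.14],[0,0,0,0.14],[0,0,0,0.14],[0,0,0,0.14],[0,0,0,0.14]]]'

```text
clock: 17.5
tool_pos: [0.4918, -0.3437, 0.171]
orientation: [39.8, 89.8, 158.4]
force: [-0.3, -0.5, 0.6]
opening: 0.0438
```

Request:
move_arm --commands '[[[0,0,0,0.14],[0,0,0,0.14],[0,0,0,0.066],[0,0,0,0],[0,0,0,0]]]'

```text
clock: 18.0
tool_pos: [0.4921, -0.3438, 0.1716]
orientation: [58.4, 89.9, 157.6]
force: [0.4, -0.0, -0.5]
opening: 0.0437
```

```bash
python3 - <<'E'
from h import *
plan([.4924,-.3438,.06],99.1)
E
```

```text
t 18.0 tcp [ 0.4921 -0.3438  0.1716] jaw yaw 99.22 toolx [-1.5e-03  6.0e-04 -1.0e+00] q1 q6 [-16.3 -64.5] F [ 0.4 -0.  -0.5] open 0.0437
shift cm [ 1.116e+01 -4.000e-02 -1.000e-02] R rows [[-0.001, -0.987, -0.16], [0.001, -0.16, 0.987], [-1.0, 0.001, 0.001]]
spin rad 0.002 or 3.144 -3.139
```

Request:
move_arm --commands '[[[2.5,0,0,0],[2.5,0,0,0],[2,0,0,0],[1.5,0,0,0],[1.5,0,0,0],[1.1,0,0,0],[0,0,0,0]]]'

```text
clock: 18.7
tool_pos: [0.4914, -0.3436, 0.0597]
orientation: [59.1, 89.8, 158.3]
force: [-1.1, -0.3, -0.5]
opening: 0.0442
```

Request:
move_arm --commands '[[[0,0,0,0],[0,0,0,0],[0,0,0,0],[0,0,0,0],[0,0,0,0]]]' --jaw 0

```text
clock: 19.2
tool_pos: [0.4931, -0.3442, 0.0624]
orientation: [-122.9, 89.9, -23.8]
force: [-0.9, 0.5, 4.4]
opening: 0.0281
```

Request:
move_arm --commands '[[[-1,0,0,0],[-2,0,0,0],[-2,0,0,0],[-2,0,0,0],[-2,0,0,0],[-2,0,0,0],[0,0,0,0],[0,0,0,0]]]'

```text
clock: 20.0
tool_pos: [0.4925, -0.3439, 0.1722]
orientation: [-98.7, 89.9, 0.4]
force: [-0.1, 0.4, -1.2]
opening: 0.0277
```

```bash
python3 - <<'E'
from h import *
plan([.5086,-.0214,.171],3.1);scar()
E
```

```text
t 20.0 tcp [ 0.4925 -0.3439  0.1722] jaw yaw 99.09 toolx [ 0.001  0.    -1.   ] q1 q6 [-16.3 -64.6] F [-0.1  0.4 -1.2] open 0.0277
shift cm [ 0.12 -6.68 31.59] R rows [[0.001, -0.987, -0.158], [0.0, -0.158, 0.987], [-1.0, -0.001, -0.0]]
spin rad -1.466 or 1.675 -4.608
1236 [array([542.9, -21.8]), array([117.3, 157.7]), np.float64(2.3)] [ 0.5469 -0.0269  0.0362]
```

Request:
move_arm --commands '[[[0,-0.83,3.97,0],[0,-0.83,3.97,0],[0,-0.83,3.97,0],[0,-0.83,3.97,0],[0,-0.83,3.97,0],[0,-0.83,3.97,0],[0,-0.83,3.97,0],[0,-0.83,3.97,0]]]'

```text
clock: 20.85
tool_pos: [0.507, -0.0184, 0.1707]
orientation: [94.7, 89.9, -166.2]
force: [1.0, 0.3, 0.2]
opening: 0.0278
```

Request:
move_arm --commands '[[[0,0,0,-0.14],[0,0,0,-0.14],[0,0,0,-0.14],[0,0,0,-0.14],[0,0,0,-0.14],[0,0,0,-0.14],[0,0,0,-0.14],[0,0,0,-0.14]]]'

```text
clock: 21.65
tool_pos: [0.5071, -0.0201, 0.1705]
orientation: [29.3, 89.9, -167.2]
force: [-0.5, 0.1, -1.0]
opening: 0.0277
```

Request:
move_arm --commands '[[[0,0,0,-0.14],[0,0,0,-0.14],[0,0,0,-0.066],[0,0,0,0],[0,0,0,0]]]'

```text
clock: 22.15
tool_pos: [0.5074, -0.02, 0.1709]
orientation: [11.3, 89.9, -165.7]
force: [-0.5, 0.5, -0.5]
opening: 0.0279
```

```bash
python3 - <<'E'
from h import *
plan([.5084,-.0207,.0615],3.1);scar();heels()
E
```

```text
t 22.15 tcp [ 0.5074 -0.02    0.1709] jaw yaw -177.04 toolx [-1.4e-03 -3.0e-04 -1.0e+00] q1 q6 [ 19.9 -17. ] F [-0.5  0.5 -0.5] open 0.0279
shift cm [10.94  0.07 -0.11] R rows [[-0.001, 0.052, -0.999], [-0.0, -0.999, -0.052], [-1.0, 0.0, 0.001]]
spin rad -0.002 or 3.139 -3.144
1223 [array([542.1, -22.3]), array([117.3, 155.5]), np.float64(2.3)] [ 0.5469 -0.0275  0.0363]
top 88 [array([512.8,  29. ]), array([26.6, 35.5]), np.float64(18.7)] [0.5125 0.0275 0.0865] [159.  137.5  97. ]
top 113 [array([571.6,  31.2]), array([29. , 37.8]), np.float64(4.9)] [0.5721 0.0291 0.086 ] [159. 137.  97.]
top 91 [array([ 361.8, -367.1]), array([29.2, 28.3]), np.float64(48.6)] [ 0.3611 -0.3666  0.0819] [153. 131.  92.]
top 188 [array([ 539.1, -336.3]), array([33. , 29.5]), np.float64(10.8)] [ 0.5404 -0.3377  0.0883] [152. 130.  93.]
top 109 [array([ 622.5, -291.2]), array([32.4, 28.2]), np.float64(79.1)] [ 0.6221 -0.2908  0.0821] [156. 134.  95.]
top 18 [array([ 672.8, -389.5]), array([ 4.3, 20.7]), np.float64(46.5)] [ 0.6735 -0.3906  0.0899] [160. 159. 152.]
```

Request:
move_arm --commands '[[[2,0.07,-0.11,0],[2,0,0,0],[2,0,0,0],[1.5,0,0,0],[1.2,0,0,0],[1.2,0,0,0],[0.9,0,0,0],[0,0,0,0]]]'

```text
clock: 23.05
tool_pos: [0.5083, -0.0207, 0.0624]
orientation: [11.8, 89.9, -165.2]
force: [-0.1, 0.4, -1.1]
opening: 0.0278
```

Request:
move_arm --commands '[[[0.1,0,0,0],[0,0,0,0],[0,0,0,0],[0,0,0,0]]]' --jaw 4.4

```text
clock: 23.45
tool_pos: [0.5093, -0.0205, 0.063]
orientation: [-165.9, 89.9, 17.2]
force: [-1.0, 0.8, 0.6]
opening: 0.0435
```

Request:
move_arm --commands '[[[-2,0,0,0],[-3,0,0,0],[-3,0,0,0],[-3,0,0,0],[0,0,0,0],[0,0,0,0]]]'

```text
clock: 24.05
tool_pos: [0.5093, -0.0204, 0.1734]
orientation: [-157.9, 89.9, 25.1]
force: [-0.2, 0.1, -0.9]
opening: 0.0442
```

```bash
python3 - <<'E'
from h import *
heels(); plan([.5337,-.3370,.17],99.1)
E
```

```text
top 107 [array([509.8,  28.2]), array([36.5, 29.2]), np.float64(89.8)] [0.511  0.0254 0.0866] [159. 136.  97.]
top 112 [array([571.2,  31.4]), array([29.4, 33.8]), np.float64(3.8)] [0.5724 0.0288 0.0866] [158.5 136.5  97. ]
top 115 [array([512.3, -19.6]), array([30.3, 35.2]), np.float64(9.9)] [ 0.5133 -0.0199  0.0864] [158. 135.  96.]
top 87 [array([ 361.9, -367.6]), array([30.9, 27.2]), np.float64(53.9)] [ 0.3624 -0.3684  0.0819] [152. 130.  91.]
top 193 [array([ 538.9, -336.3]), array([32.3, 29.5]), np.float64(8.4)] [ 0.5406 -0.338   0.088 ] [149. 130.  92.]
top 103 [array([ 621.4, -291.1]), array([29.9, 26.5]), np.float64(76.8)] [ 0.6216 -0.2912  0.0818] [156. 135.  95.]
top 20 [array([ 672.8, -389.5]), array([ 4.5, 22.5]), np.float64(45.6)] [ 0.6739 -0.3912  0.0905] [160.  159.5 153. ]
t 24.1 tcp [ 0.5087 -0.0205  0.1724] jaw yaw -176.92 toolx [ 2.e-04  4.e-04 -1.e+00] q1 q6 [ 19.8 -16.7] F [-0.6  0.4 -0.2] open 0.0438
shift cm [ 0.23 31.74 -0.8 ] R rows [[0.0, 0.054, -0.999], [0.0, -0.999, -0.054], [-1.0, -0.0, -0.0]]
spin rad 1.466 or 4.607 -1.676
```

Request:
move_arm --commands '[[[0,3.97,-0.1,0],[0,3.97,-0.1,0],[0,3.97,-0.1,0],[0,3.97,-0.1,0],[0,3.97,-0.1,0],[0,3.97,-0.1,0],[0,3.97,-0.1,0],[0,3.97,-0.1,0]]]'

```text
clock: 24.9
tool_pos: [0.5334, -0.3387, 0.1709]
orientation: [-23.8, 89.9, 159.3]
force: [0.8, 0.3, -0.1]
opening: 0.0438
```

Request:
move_arm --commands '[[[0,0,0,0.14],[0,0,0,0.14],[0,0,0,0.14],[0,0,0,0.14],[0,0,0,0.14],[0,0,0,0.14],[0,0,0,0.14],[0,0,0,0.14]]]'

```text
clock: 25.7
tool_pos: [0.5334, -0.337, 0.1708]
orientation: [41.5, 89.8, 160.1]
force: [-0.2, 0.3, 0.4]
opening: 0.0438
```

Request:
move_arm --commands '[[[0,0,0,0.14],[0,0,0,0.14],[0,0,0,0.066],[0,0,0,0],[0,0,0,0]]]'

```text
clock: 26.2
tool_pos: [0.5337, -0.3371, 0.1715]
orientation: [61.8, 89.9, 161.0]
force: [-0.1, -0.0, 0.1]
opening: 0.044
```

```bash
python3 - <<'E'
from h import *
plan([.5337,-.3370,.06],99.1)
E
```

```text
t 26.2 tcp [ 0.5337 -0.3371  0.1715] jaw yaw 99.22 toolx [-1.7e-03  6.0e-04 -1.0e+00] q1 q6 [-14.6 -66.2] F [-0.1 -0.   0.1] open 0.044
shift cm [11.15 -0.02 -0.  ] R rows [[-0.002, -0.987, -0.16], [0.001, -0.16, 0.987], [-1.0, 0.002, 0.001]]
spin rad 0.002 or 3.144 -3.139
```

Request:
move_arm --commands '[[[2.5,0,0,0],[2.5,0,0,0],[2,0,0,0],[1.5,0,0,0],[1.5,0,0,0],[1.1,0,0,0],[0,0,0,0]]]'

```text
clock: 26.9
tool_pos: [0.533, -0.3368, 0.0596]
orientation: [60.8, 89.8, 160.0]
force: [-0.2, -0.4, -0.4]
opening: 0.044
```

Request:
move_arm --commands '[[[0,0,0,0],[0,0,0,0],[0,0,0,0],[0,0,0,0],[0,0,0,0]]]' --jaw 0

```text
clock: 27.4
tool_pos: [0.5347, -0.3374, 0.0625]
orientation: [-122.2, 89.9, -23.1]
force: [-0.2, 0.9, 4.0]
opening: 0.028
```

Request:
move_arm --commands '[[[-1,0,0,0],[-2,0,0,0],[-2,0,0,0],[-2,0,0,0],[-2,0,0,0],[-2,0,0,0],[0,0,0,0],[0,0,0,0]]]'

```text
clock: 28.2
tool_pos: [0.5341, -0.3371, 0.1721]
orientation: [-91.9, 89.9, 7.2]
force: [0.2, 0.4, -1.1]
opening: 0.0278
```

```bash
python3 - <<'E'
from h import *
plan([.5705,-.0175,.171],3.1);scar()
E
```

```text
t 28.2 tcp [ 0.5341 -0.3371  0.1721] jaw yaw 99.09 toolx [ 1.e-03  1.e-04 -1.e+00] q1 q6 [-14.6 -66.3] F [ 0.2  0.4 -1.1] open 0.0278
shift cm [ 0.12 -8.64 30.98] R rows [[0.001, -0.987, -0.158], [0.0, -0.158, 0.987], [-1.0, -0.001, -0.0]]
spin rad -1.466 or 1.675 -4.608
1138 [array([542.9, -22.8]), array([117., 154.]), np.float64(2.5)] [ 0.5512 -0.0301  0.0362]
```

Request:
move_arm --commands '[[[0,-1.1,3.9,0],[0,-1.1,3.9,0],[0,-1.1,3.9,0],[0,-1.1,3.9,0],[0,-1.1,3.9,0],[0,-1.1,3.9,0],[0,-1.1,3.9,0],[0,-1.1,3.8,0]]]'

```text
clock: 29.05
tool_pos: [0.5711, -0.0147, 0.1706]
orientation: [92.2, 89.9, -168.7]
force: [0.9, 0.4, -0.2]
opening: 0.0274
```

Request:
move_arm --commands '[[[0,0,0,-0.14],[0,0,0,-0.14],[0,0,0,-0.14],[0,0,0,-0.14],[0,0,0,-0.14],[0,0,0,-0.14],[0,0,0,-0.14],[0,0,0,-0.14]]]'

```text
clock: 29.85
tool_pos: [0.5711, -0.0164, 0.1704]
orientation: [27.0, 89.9, -169.4]
force: [-0.2, -0.3, -1.3]
opening: 0.0277
```

Request:
move_arm --commands '[[[0,0,0,-0.14],[0,0,0,-0.14],[0,0,0,-0.066],[0,0,0,0],[0,0,0,0]]]'

```text
clock: 30.35
tool_pos: [0.5714, -0.0163, 0.1708]
orientation: [9.9, 89.9, -167.1]
force: [-0.8, -0.4, -0.9]
opening: 0.0276
```

```bash
python3 - <<'E'
from h import *
plan([.5703,-.0173,.0615],3.1);scar();heels()
E
```

```text
t 30.35 tcp [ 0.5714 -0.0163  0.1708] jaw yaw -177.04 toolx [-1.4e-03 -3.0e-04 -1.0e+00] q1 q6 [ 18. -15.] F [-0.8 -0.4 -0.9] open 0.0276
shift cm [10.93  0.09  0.1 ] R rows [[-0.001, 0.052, -0.999], [-0.0, -0.999, -0.052], [-1.0, 0.0, 0.001]]
spin rad -0.002 or 3.139 -3.144
1119 [array([542.5, -22. ]), array([117.5, 155.2]), np.float64(2.1)] [ 0.5514 -0.0323  0.0362]
top 100 [array([509.9,  27.9]), array([27.4, 35.3]), np.float64(3.0)] [0.51   0.0241 0.0862] [158. 136.  97.]
top 79 [array([571.9,  32.3]), array([34.2, 26.2]), np.float64(89.7)] [0.576  0.0316 0.0862] [160. 137.  98.]
top 113 [array([511.4, -18.4]), array([29.1, 36.2]), np.float64(5.5)] [ 0.5129 -0.0198  0.0862] [159. 136.  96.]
top 94 [array([ 363.4, -367.4]), array([31.2, 28.7]), np.float64(54.1)] [ 0.3619 -0.367   0.0817] [92.5 78.  55. ]
top 123 [array([ 621.8, -290.3]), array([31.5, 27. ]), np.float64(83.1)] [ 0.6223 -0.2917  0.082 ] [158. 136.  95.]
```

Request:
move_arm --commands '[[[2,0.09,0.1,0],[2,0,0,0],[2,0,0,0],[1.5,0,0,0],[1.2,0,0,0],[1.2,0,0,0],[0.9,0,0,0],[0,0,0,0]]]'

```text
clock: 31.25
tool_pos: [0.5702, -0.0173, 0.0623]
orientation: [9.0, 89.9, -167.9]
force: [0.2, -0.2, -1.3]
opening: 0.0275
```

Request:
move_arm --commands '[[[0.1,0,0,0],[0,0,0,0],[0,0,0,0],[0,0,0,0]]]' --jaw 4.4

```text
clock: 31.65
tool_pos: [0.5712, -0.0171, 0.0631]
orientation: [-167.3, 89.9, 15.8]
force: [0.5, -0.0, -0.4]
opening: 0.0438
```

Request:
move_arm --commands '[[[-2,0,0,0],[-3,0,0,0],[-3,0,0,0],[-3,0,0,0],[0,0,0,0],[0,0,0,0]]]'

```text
clock: 32.25
tool_pos: [0.5712, -0.017, 0.1735]
orientation: [-161.0, 89.9, 22.1]
force: [0.4, -0.3, -0.9]
opening: 0.0444
```

```bash
python3 - <<'E'
from h import *
heels("s4.png"); scar(); plan([.5457,-.2,.16],3.1)
p=cv2.imread("pics/s4.png");cv2.imwrite("pics/s4b.png",cv2.resize(p[90:340,80:400],None,fx=2.4,fy=2.4))
E
```

```text
top 107 [array([510. ,  28.2]), array([28.9, 35.8]), np.float64(3.3)] [0.5111 0.0258 0.0865] [159. 137.  97.]
top 113 [array([570.9,  32.2]), array([27.8, 38.5]), np.float64(2.7)] [0.5722 0.029  0.0862] [160. 137.  97.]
top 115 [array([510.6, -18.3]), array([31.5, 35.8]), np.float64(7.6)] [ 0.5132 -0.0197  0.0861] [159. 136.  96.]
top 122 [array([573.7, -14.2]), array([28.6, 35.7]), np.float64(7.3)] [ 0.5749 -0.017   0.086 ] [159.  136.5  97. ]
top 103 [array([ 362.4, -366.8]), array([31.2, 28.5]), np.float64(50.2)] [ 0.3627 -0.3673  0.0817] [92. 77. 57.]
top 109 [array([ 622.5, -290.5]), array([32.2, 27.4]), np.float64(83.5)] [ 0.6223 -0.2912  0.0817] [158. 136.  96.]
top 19 [array([ 673.5, -390.4]), array([ 4.2, 21.3]), np.float64(45.6)] [ 0.6737 -0.3911  0.0905] [161. 160. 154.]
1026 [array([542.2, -21.7]), array([116.8, 156.1]), np.float64(2.2)] [ 0.551  -0.036   0.0363]
t 32.35 tcp [ 0.5703 -0.0173  0.1718] jaw yaw -176.92 toolx [-0.0011  0.     -1.    ] q1 q6 [ 17.9 -14.8] F [-0.3 -0.9 -0.3] open 0.0438
shift cm [ 1.19 18.12  3.43] R rows [[-0.001, 0.054, -0.999], [0.0, -0.999, -0.054], [-1.0, -0.0, 0.001]]
spin rad -0.0 or 3.141 -3.142
```

View pics/s4b.png

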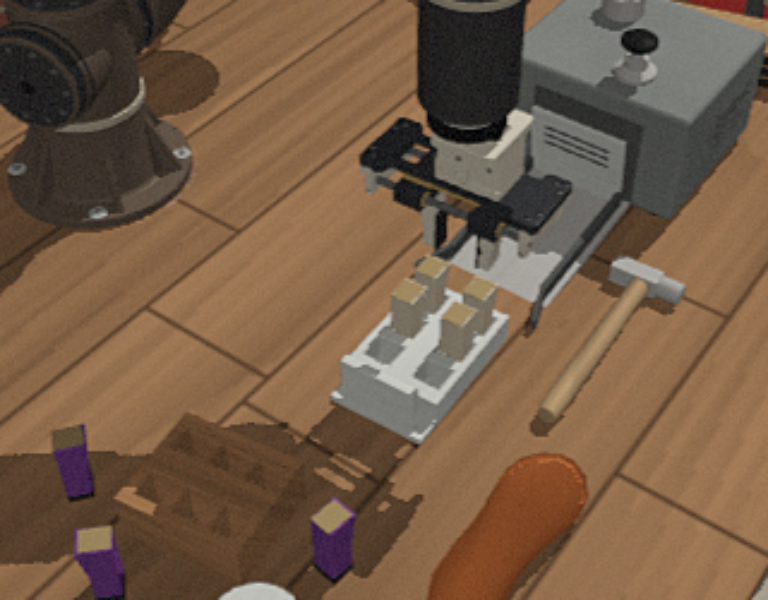

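All four heels stand in pockets (62,±31) and (16,±31) and the block is empty. Tops read about 86 mm, as they should. Next I fix the oven axis.

```bash
python3 - <<'E'
from h import *
z=np.load('top0.npz');P=z['P'];p=z['p'];X,Y,Z=P[...,0],P[...,1],P[...,2]
# rail tops: ramp height at y + 20mm
for y0 in range(140,300,20):
    m=(Y>y0/1e3)&(Y<(y0+20)/1e3)&(X>.42)&(X<.64)
    rz=(y0+10-119)/1e3*np.tan(np.radians(6))
    t=m&(Z>rz+.012)&(Z<rz+.03)
    x=X[t]*1000; lo,hi=x[x<530],x[x>530]
    print(y0+10,len(lo),len(hi),np.median(lo).round(1) if len(lo) else 0,np.median(hi).round(1) if len(hi) else 0)
# housing edges
m=(abs(Z-.165)<.004)&(Y>.32)&(Y<.57)&(X>.38)&(X<.67)
ys=np.arange(.34,.55,.02)
for y in ys[::3]:
    k=m&(abs(Y-y)<.01); print(y.round(2),np.percentile(X[k],[1,99]).round(4))
for x in(.42,.48,.54,.60,.64):
    k=m&(abs(X-x)<.01); print(x,np.percentile(Y[k],[1,99]).round(4))
E
```

```text
150 18 14 463.9 591.7
170 18 18 463.3 592.5
190 17 17 462.8 591.8
210 12 20 463.9 591.5
230 12 17 463.2 590.3
250 16 15 464.2 589.7
270 21 18 463.6 592.1
290 18 19 463.0 591.1
0.34 [0.4013 0.652 ]
0.4 [0.4    0.6532]
0.46 [0.3987 0.6498]
0.52 [0.4002 0.6514]
0.42 [0.3321 0.5637]
0.48 [0.3325 0.5637]
0.54 [0.3322 0.5657]
0.6 [0.3328 0.5633]
0.64 [0.333  0.5639]
```

Request:
move_arm --commands '[[[0,3.0,0.55,0],[0,3.0,0.55,0],[0,4.5,0.85,0],[0,0,0,-0.14],[0,0,0,-0.14],[0,0,0,-0.14],[0,0,0,-0.14],[0,0,0,-0.14]]]'

```text
clock: 33.15
tool_pos: [0.5564, -0.1232, 0.1712]
orientation: [-40.3, 89.9, -176.7]
force: [-0.4, 0.4, 0.1]
opening: 0.0438
```

Request:
move_arm --commands '[[[0,0,0,-0.14],[0,0,0,-0.14],[0,0,0,-0.14],[0,0,0,-0.14],[0,0,0,-0.14],[0,0,0,-0.14],[0,0,0,-0.03],[0,0,0,0]]]'

```text
clock: 33.95
tool_pos: [0.5565, -0.1231, 0.1713]
orientation: [-89.9, 89.9, -176.8]
force: [0.1, -0.5, 0.0]
opening: 0.044
```

```bash
python3 - <<'E'
from h import *
plan([.5457,-.1216,.042],93.1); scar()
p,d,P=look("scene");Z=P[...,2];X=P[...,0];Y=P[...,1]
for k in comps((abs(Z-.068)<.008)&(X>.45)&(X<.65)&(Y>-.2)&(Y<-.08),5): print(k.sum(),rect(P[k]))
E
```

```text
t 33.95 tcp [ 0.5565 -0.1231  0.1713] jaw yaw -86.94 toolx [-2.3e-03 -1.0e-04 -1.0e+00] q1 q6 [ 7.2 85.9] F [ 0.1 -0.5  0. ] open 0.044
shift cm [12.93 -1.04 -0.21] R rows [[-0.002, 0.999, 0.053], [-0.0, 0.053, -0.999], [-1.0, -0.002, 0.0]]
spin rad -0.001 or 3.141 -3.142
999 [array([541.9, -23.4]), array([117.8, 155.2]), np.float64(3.5)] [ 0.5519 -0.0369  0.0363]
200 [array([ 547.4, -120.1]), array([89.5, 17.3]), np.float64(3.3)]
```

Request:
move_arm --commands '[[[2.5,-1.0,-0.15,0],[2.5,0,0,0],[2.5,0,0,0],[2,0,0,0],[1.5,0,0,0],[1.1,0,0,0],[0.7,0,0,0],[0,0,0,0]]]'

```text
clock: 34.85
tool_pos: [0.5466, -0.1222, 0.0437]
orientation: [-87.4, 89.9, -174.4]
force: [-0.3, -0.6, 0.2]
opening: 0.0441
```

Request:
move_arm --commands '[[[0,0,0,0],[0,0,0,0],[0,0,0,0],[0,0,0,0],[0,0,0,0],[0,0,0,0]]]' --jaw 0

```text
clock: 35.45
tool_pos: [0.5473, -0.122, 0.045]
orientation: [99.6, 90.0, 12.7]
force: [-0.6, 1.6, 3.5]
opening: 0.0116
```

```bash
python3 - <<'E'
from h import *
plan([.5277,-.062,.044],90.2); scar()
E
```

```text
t 35.45 tcp [ 0.5473 -0.122   0.045 ] jaw yaw -86.95 toolx [ 7.e-04  2.e-04 -1.e+00] q1 q6 [ 7.4 85.6] F [-0.6  1.6  3.5] open 0.0116
shift cm [ 0.1  -1.64 -6.09] R rows [[0.001, 0.999, 0.053], [0.0, 0.053, -0.999], [-1.0, 0.001, -0.0]]
spin rad 0.05 or 3.191 -3.092
565 [array([567.7, -21.8]), array([ 68.3, 153.7]), np.float64(3.7)] [ 0.5772 -0.0358  0.0363]
```

Request:
move_arm --commands '[[[0,-0.45,0,0.0125],[0,-0.45,0,0.0125],[0,-0.45,0,0.0125],[0,-0.45,0,0.0125],[0,0,0,0],[0,0,0,0]]]'

```text
clock: 36.1
tool_pos: [0.5287, -0.1228, 0.045]
orientation: [-76.0, 90.0, -165.8]
force: [0.1, 0.1, 6.7]
opening: 0.0118
```

```bash
python3 - <<'E'
from h import *
plan([.5295,-.062,.044],90.2)
p,d,P=look("top","top2.png");Z=P[...,2]
w=win(P,180,300,150,260)
for k in comps(w&(Z>.028)&(Z<.045)&(p.min(-1)>100),60): print(k.sum(),rect(P[k]))
heels()
E
```

```text
t 36.1 tcp [ 0.5287 -0.1228  0.045 ] jaw yaw -89.82 toolx [-2.e-04 -0.e+00 -1.e+00] q1 q6 [ 7.6 82.6] F [0.1 0.1 6.7] open 0.0118
shift cm [ 0.1   0.1  -6.08] R rows [[-0.0, 1.0, 0.003], [-0.0, 0.003, -1.0], [-1.0, -0.0, 0.0]]
spin rad -0.0 or 3.141 -3.142
200 [array([487.3, -40.2]), array([120.7,  35.4]), np.float64(89.7)]
top 25 [array([500.7,  39.6]), array([25.1, 12.2]), np.float64(7.8)] [0.5024 0.0396 0.0867] [165. 143. 107.]
top 113 [array([561.2,  28.1]), array([29.1, 36.4]), np.float64(2.5)] [0.5624 0.0256 0.0865] [164. 141. 101.]
top 105 [array([562.6, -18. ]), array([34.4, 27.3]), np.float64(85.8)] [ 0.5639 -0.0209  0.0862] [164. 141. 101.]
top 81 [array([ 361.2, -367.7]), array([31.4, 25.1]), np.float64(59.2)] [ 0.3604 -0.3687  0.0819] [96. 81. 55.]
top 126 [array([ 622.6, -290.6]), array([31.8, 28. ]), np.float64(82.7)] [ 0.6224 -0.2915  0.082 ] [162.  139.   98.5]
top 20 [array([ 673. , -389.8]), array([ 4.6, 23.1]), np.float64(45.0)] [ 0.674  -0.3913  0.0901] [166.  164.5 159.5]
```

Request:
move_arm --commands '[[[0,0,-0.5,0],[0,0,-0.9,0],[0,0,-0.9,0],[0,0,-0.9,0],[0,0,-0.9,0],[0,0,-0.9,0],[0,0,-0.6,0],[0,0,0,0]]]'

```text
clock: 37.0
tool_pos: [0.528, -0.0669, 0.0449]
orientation: [-58.3, 89.9, -148.1]
force: [-0.8, 0.2, 9.8]
opening: 0.0117
```

Request:
move_arm --commands '[[[0,0,0,0],[0,0,0,0],[0,0,0,0],[0,0,0,0]]]' --jaw 4.4

```text
clock: 37.4
tool_pos: [0.5283, -0.0669, 0.0442]
orientation: [-82.6, 89.9, -172.4]
force: [0.3, -0.1, -0.2]
opening: 0.0386
```

Request:
move_arm --commands '[[[-2,0,0,0],[-3,0,0,0],[-3,0,0,0],[-2,0,0,0],[0,0,3,0],[0,0,4,0],[0,0,3,0],[0,0,0,0]]]'

```text
clock: 38.2
tool_pos: [0.5286, -0.1694, 0.1441]
orientation: [-78.6, 89.9, -168.6]
force: [-0.2, 0.4, 0.2]
opening: 0.0439
```

```bash
python3 - <<'E'
from h import *
plan([.528,-.12,.03],0.2); scar()
p,d,P=look("scene","s5.png");Z=P[...,2];X=P[...,0];Y=P[...,1]
for k in comps((abs(Z-.068)<.008)&(X>.45)&(X<.65)&(Y>-.2)&(Y<-.02),5): print(k.sum(),rect(P[k]))
cv2.imwrite("pics/s5b.png",cv2.resize(p[120:290,180:400,::-1],None,fx=3,fy=3))
E
```

```text
t 38.2 tcp [ 0.5286 -0.1694  0.1441] jaw yaw -89.98 toolx [-1.1e-03 -2.0e-04 -1.0e+00] q1 q6 [ 2.5 87.6] F [-0.2  0.4  0.2] open 0.0439
shift cm [11.41 -0.04 -4.94] R rows [[-0.001, 1.0, 0.0], [-0.0, 0.0, -1.0], [-1.0, -0.001, 0.0]]
spin rad 1.568 or 4.709 -1.574
927 [array([527.7,  32.4]), array([157.4, 116. ]), np.float64(89.7)] [0.5367 0.0181 0.0362]
165 [array([532.4, -66.1]), array([82.1, 16.9]), np.float64(1.0)]
```

View pics/s5b.png

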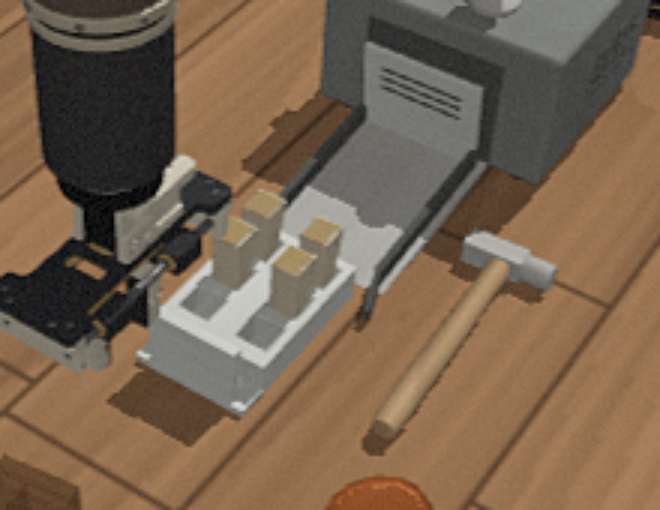

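Request:
move_arm --commands '[[[0,0,-2.5,0.14],[0,0,0,0.14],[0,0,0,0.14],[0,0,0,0.14],[0,0,0,0.14],[0,0,0,0.14],[0,0,0,0.14],[0,0,0,0.14]]]' --jaw 5

```text
clock: 39.1
tool_pos: [0.529, -0.1407, 0.1445]
orientation: [-50.7, 90.0, 155.1]
force: [-0.8, 0.1, 0.4]
opening: 0.05
```

Request:
move_arm --commands '[[[0,0,0,0.14],[0,0,0,0.14],[0,0,0,0.14],[0,0,0,0.028],[0,0,0,0],[0,0,0,0]]]'

```text
clock: 39.7
tool_pos: [0.5291, -0.1413, 0.1445]
orientation: [-19.0, 90.0, 161.6]
force: [1.4, 1.1, -0.3]
opening: 0.0501
```

```bash
python3 - <<'E'
from h import *
plan([.528,-.12,.03],0.2); scar()
E
```

```text
t 39.7 tcp [ 0.5291 -0.1413  0.1445] jaw yaw -179.45 toolx [-1.e-04  0.e+00 -1.e+00] q1 q6 [ 5.5 -5. ] F [ 1.4  1.1 -0.3] open 0.0501
shift cm [11.45 -2.13  0.09] R rows [[-0.0, 0.01, -1.0], [0.0, -1.0, -0.01], [-1.0, -0.0, 0.0]]
spin rad 0.006 or 3.148 -3.135
590 [array([544.9,  33. ]), array([ 83.9, 156.9]), np.float64(0.2)] [0.5575 0.0218 0.0363]
```

Request:
move_arm --commands '[[[2.5,0,0.09,0.006],[2.5,0,0,0],[2.5,0,0,0],[2,0,0,0],[1.3,0,0,0],[0.6,0,0,0],[0,-2,0,0],[0,-1.5,0,0]]]'

```text
clock: 40.55
tool_pos: [0.5284, -0.1063, 0.0307]
orientation: [161.8, 90.0, -18.2]
force: [0.7, 0.2, 0.4]
opening: 0.0503
```

Request:
move_arm --commands '[[[0,-0.8,0,0],[0,-0.8,0,0],[0,-0.8,0,0],[0,-0.8,0,0],[0,-0.8,0,0],[0,-0.8,0,0],[0,-0.8,0,0],[0,-0.8,0,0]]]'

```text
clock: 41.35
tool_pos: [0.5283, -0.0427, 0.0309]
orientation: [117.0, 90.0, -63.0]
force: [0.1, -5.1, 3.5]
opening: 0.05
```

Request:
move_arm --commands '[[[0,-0.8,0,0],[0,-0.8,0,0],[0,-0.8,0,0],[0,-0.8,0,0],[0,-0.8,0,0],[0,-0.8,0,0],[0,0,0,0]]]'

```text
clock: 42.05
tool_pos: [0.5283, 0.0061, 0.0306]
orientation: [-134.7, 90.0, 45.4]
force: [1.1, -0.0, 1.1]
opening: 0.0501
```

```bash
python3 - <<'E'
from h import *
plan([.528,.12,.03],0.2); heels("s6.png")
p=cv2.imread("pics/s6.png");cv2.imwrite("pics/s6b.png",cv2.resize(p[90:280,180:400],None,fx=3,fy=3))
E
```

```text
t 42.05 tcp [0.5283 0.0061 0.0306] jaw yaw -179.97 toolx [ 4.e-04  4.e-04 -1.e+00] q1 q6 [ 21.9 -21.9] F [ 1.1 -0.   1.1] open 0.0501
shift cm [  0.07 -11.39   0.03] R rows [[0.0, 0.0, -1.0], [0.0, -1.0, -0.0], [-1.0, -0.0, -0.0]]
spin rad -0.003 or 3.139 -3.145
top 76 [array([498.7, 175.5]), array([32.9, 31.3]), np.float64(74.6)] [0.5016 0.1736 0.0914] [157.  138.   99.5]
top 221 [array([560. , 150.4]), array([29.4, 79. ]), np.float64(1.0)] [0.5613 0.1462 0.0902] [159. 138.  99.]
top 93 [array([ 361.5, -366.9]), array([30.5, 26.8]), np.float64(51.3)] [ 0.3614 -0.3676  0.0817] [159. 137.  97.]
top 121 [array([ 622. , -290.7]), array([32.4, 27.8]), np.float64(79.0)] [ 0.6221 -0.291   0.0818] [161. 139.  98.]
top 20 [array([ 673.8, -390.5]), array([ 4.6, 20.8]), np.float64(45.0)] [ 0.6743 -0.3916  0.0906] [166.5 164.5 159.5]
```

View pics/s6b.png

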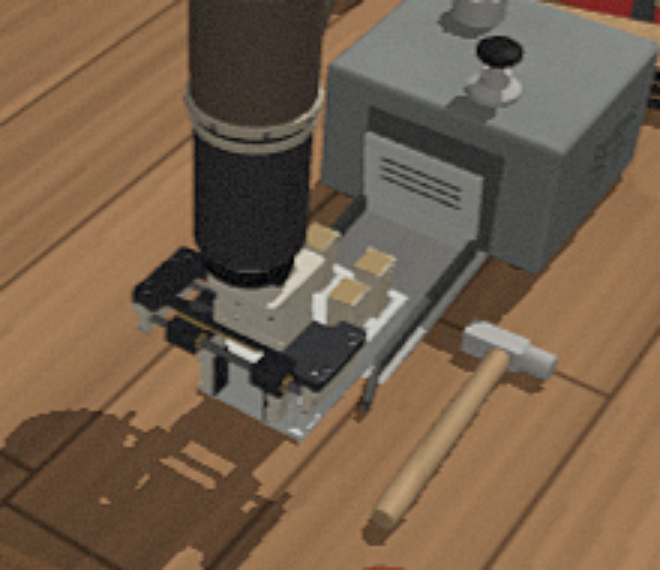

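Crop: the carrier is between the rails, about half way up, with the heels upright. Keep pushing.

Request:
move_arm --commands '[[[0,-0.8,0,0],[0,-1.2,0,0],[0,-1.2,0,0],[0,-1.2,0,0],[0,-1.2,0,0],[0,-1.2,0,0],[0,-1.2,0,0],[0,-1,0,0]]]'

```text
clock: 42.9
tool_pos: [0.528, 0.0964, 0.0304]
orientation: [7.3, 90.0, -172.7]
force: [0.4, -2.4, -1.1]
opening: 0.0502
```

Request:
move_arm --commands '[[[0,-0.3,0,0],[0,-0.3,0,0],[0,-0.3,0,0],[0,-0.2,0,0],[0,0,0,0]]]'

```text
clock: 43.4
tool_pos: [0.5282, 0.1064, 0.0306]
orientation: [-108.4, 90.0, 71.6]
force: [-0.7, -1.8, 0.2]
opening: 0.0499
```

```bash
cat >> h.py <<'E'
def nose():
    """gate gap and nose of the carrier from the scene camera: light points along the carrier's middle strip, in oven axes"""
    p,d,P=look("scene");X,Y,Z=P[...,0],P[...,1],P[...,2]
    s=Y-.119; t=Z-np.tan(np.radians(6))*s        # height over ramp plane (vertical)
    m=(abs(X-.528)<.057)&(Y>.0)&(Y<.33)&(abs(t-.036)<.006)
    print('body top',m.sum(),'y 1..99%',np.percentile(Y[m],[1,50,99]).round(4),'x',np.percentile(X[m],[1,99]).round(4))
    g=(abs(X-.528)<.05)&(abs(Z-.10)<.008)&(Y>.27)&(Y<.34); print('gate y at z.10',np.median(Y[g]).round(4))
    g=(abs(X-.528)<.05)&(abs(Z-.07)<.008)&(Y>.27)&(Y<.34); print('gate y at z.07',np.median(Y[g]).round(4))
E
python3 - <<'E'
from h import *
plan([.528,.122,.03],0.2); nose()
E
```

```text
t 43.4 tcp [0.5282 0.1064 0.0306] jaw yaw 179.99 toolx [ 1.e-04  2.e-04 -1.e+00] q1 q6 [ 32.2 -32.2] F [-0.7 -1.8  0.2] open 0.0499
shift cm [ 0.06 -1.56  0.02] R rows [[0.0, -0.0, -1.0], [0.0, -1.0, 0.0], [-1.0, -0.0, -0.0]]
spin rad -0.004 or 3.138 -3.145
body top 282 y 1..99% [0.0969 0.2606 0.3172] x [0.4804 0.5846]
gate y at z.10 0.3072
gate y at z.07 0.312
```

Request:
move_arm --commands '[[[0,-0.2,0,0],[0,-0.2,0,0],[0,-0.2,0,0],[0,-0.2,0,0],[0,-0.2,0,0],[0,0,0,0]]]'

```text
clock: 44.05
tool_pos: [0.5284, 0.1157, 0.0312]
orientation: [115.3, 90.0, -64.7]
force: [0.2, -5.9, 4.9]
opening: 0.0502
```

Request:
move_arm --commands '[[[0,-0.1,0,0],[0,-0.1,0,0],[0,-0.1,0,0],[0,-0.1,0,0],[0,0,0,0]]]'

```text
clock: 44.55
tool_pos: [0.5284, 0.1187, 0.0313]
orientation: [89.7, 89.9, -90.3]
force: [0.3, -12.3, 6.7]
opening: 0.0497
```

Request:
move_arm --commands '[[[0,-0.1,0,0],[0,-0.1,0,0],[0,0,0,0]]]'

```text
clock: 44.85
tool_pos: [0.5283, 0.1188, 0.0313]
orientation: [78.1, 89.8, -101.9]
force: [4.1, -21.4, 8.3]
opening: 0.0501
```

```bash
python3 - <<'E'
from h import *
plan(); nose(); heels("s7.png")
p=cv2.imread("pics/s7.png");cv2.imwrite("pics/s7b.png",cv2.resize(p[90:240,230:380],None,fx=4,fy=4))
E
```

```text
t 44.85 tcp [0.5283 0.1188 0.0313] jaw yaw 179.99 toolx [-9.0e-04 -4.2e-03 -1.0e+00] q1 q6 [ 33.5 -33.8] F [  4.1 -21.4   8.3] open 0.0501
body top 267 y 1..99% [0.1092 0.2678 0.3165] x [0.4838 0.5847]
gate y at z.10 0.2973
gate y at z.07 0.309
top 42 [array([568.6, 278.7]), array([38.2, 19.8]), np.float64(51.1)] [0.5671 0.2773 0.0884] [114.5 106.5  93. ]
top 58 [array([566.5, 233. ]), array([39.1, 22.6]), np.float64(46.7)] [0.5646 0.23   0.088 ] [116. 107.  94.]
top 93 [array([ 363.1, -367.2]), array([30.8, 28.2]), np.float64(48.4)] [ 0.3623 -0.367   0.0819] [158. 136.  95.]
top 116 [array([ 622.6, -290.3]), array([30.9, 27.8]), np.float64(81.1)] [ 0.6218 -0.2905  0.082 ] [160. 139.  98.]
top 20 [array([ 672.5, -389.3]), array([ 4.5, 21.4]), np.float64(45.7)] [ 0.6737 -0.3909  0.09  ] [165.  164.  157.5]
```

View pics/s7b.png

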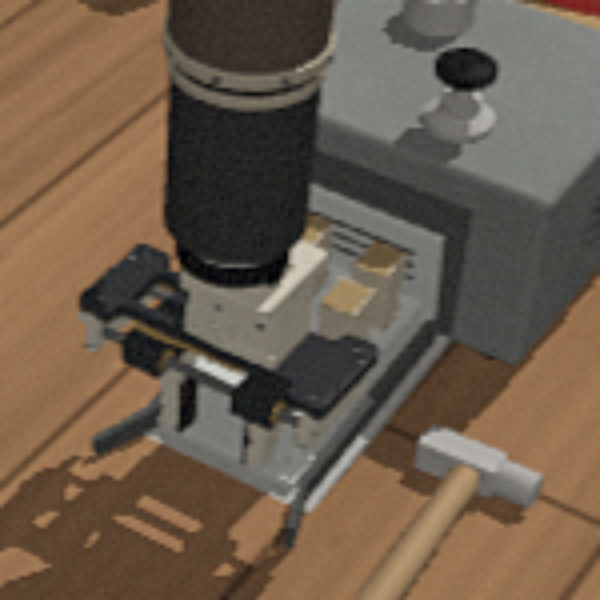

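Crop: the carrier is up at the gate. The TCP stopped while the force climbed to 21 N. Back off and rise.

Request:
move_arm --commands '[[[0,0.6,0,0],[0,1,0,0],[0,2,0,0],[0,2,0,0],[-3,0,0,0],[-4,0,0,0],[-4,0,0,0],[-4,0,0,0]]]'

```text
clock: 45.75
tool_pos: [0.5282, 0.0663, 0.1823]
orientation: [-123.5, 89.9, 56.5]
force: [0.8, 0.6, -0.9]
opening: 0.0501
```

Request:
move_arm --commands '[[[-4,0,0,0],[-4,0,0,0],[0,4,0,0],[0,4,0,0],[0,4,0,0],[0,4,0,0],[0,0,0,0],[0,0,0,0]]]' --jaw 0

```text
clock: 46.55
tool_pos: [0.5282, -0.0945, 0.2605]
orientation: [-125.7, 90.0, 54.2]
force: [0.5, 1.2, 0.3]
opening: 0.0002
```

```bash
python3 - <<'E'
from h import *
plan([.5569,.3846,.24]); nose()
p,d,P=look("top","top3.png");X,Y,Z=P[...,0],P[...,1],P[...,2]
for k in comps((Z>.205)&(Z<.23)&(Y>.3)&(Y<.5)&(X>.5)&(X<.62),20): print('plunger',k.sum(),rect(P[k]),P[k].mean(0).round(4))
m=(abs(X-.528)<.05)&(Y>.1)&(Y<.315)
for lo,hi in((.085,.115),(.04,.062)):
    k=m&(Z>lo)&(Z<hi); print(lo,k.sum(),np.percentile(Y[k],[1,99]).round(4))
for k in comps(m&(Z>.085)&(Y<.295),15): print('heel',rect(P[k]),P[k].mean(0).round(4))
print('row profile along mid', [(round(float(Y[v,u]),3),round(float(Z[v,u]),3)) for v in [int(np.argmin(abs(X[:,155]-.528)))] for u in range(144,166)])
cv2.imwrite("pics/top3b.png",cv2.resize(p[165:245,130:240,::-1],None,fx=6,fy=6,interpolation=cv2.INTER_CUBIC))
E
```

```text
t 46.55 tcp [ 0.5282 -0.0945  0.2605] jaw yaw 179.88 toolx [ 4.e-04  6.e-04 -1.e+00] q1 q6 [ 10.8 -10.9] F [0.5 1.2 0.3] open 0.0002
shift cm [  2.08 -47.91  -2.77] R rows [[0.0, -0.002, -1.0], [0.001, -1.0, 0.002], [-1.0, -0.001, -0.0]]
body top 846 y 1..99% [0.1319 0.217  0.3144] x [0.4727 0.5848]
gate y at z.10 0.2938
gate y at z.07 0.2961
plunger 204 [array([555.9, 383.5]), array([45.9, 44.1]), np.float64(89.5)] [0.5557 0.383  0.2166]
0.085 200 [0.239  0.3089]
0.04 119 [0.2558 0.3129]
heel [array([519.4, 198.2]), array([204.2,  69.3]), np.float64(80.8)] [0.5045 0.1357 0.6612]
heel [array([494.6, 280.7]), array([27.4, 28.2]), np.float64(0.9)] [0.4936 0.2811 0.1032]
row profile along mid [(0.328, 0.051), (0.309, 0.12), (0.306, 0.119), (0.306, 0.104), (0.309, 0.081), (0.312, 0.052), (0.308, 0.054), (0.304, 0.058), (0.302, 0.054), (0.298, 0.058), (0.295, 0.055), (0.291, 0.058), (0.289, 0.055), (0.154, 0.677), (0.152, 0.681), (0.15, 0.679), (0.148, 0.677), (0.146, 0.679), (0.145, 0.678), (0.142, 0.68), (0.141, 0.679), (0.139, 0.678)]
```

View pics/top3b.png

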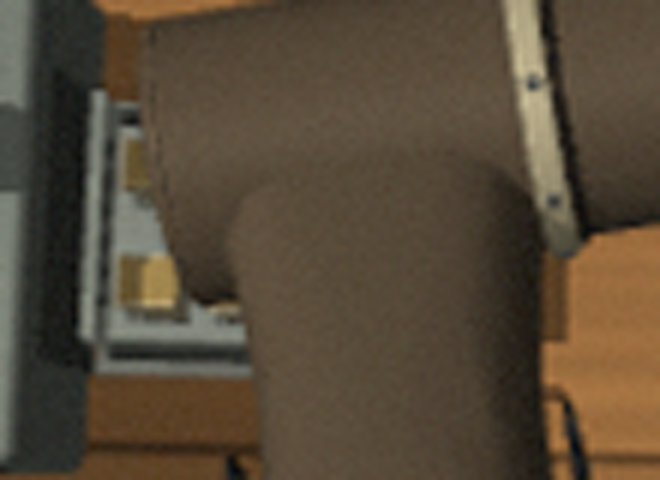

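Crop: the arm hides the rear, but the carrier's leading edge at (105,250) sits directly against the gate with the front heels upright. The heel position implies a nose at y≈0.313 and the gate foot is at 0.313. Now the plunger, at (0.556, 0.384).

Request:
move_arm --commands '[[[0,-4.8,-0.28,0],[0,-4.8,-0.28,0],[0,-4.8,-0.28,0],[0,-4.8,-0.28,0],[0,-4.8,-0.28,0],[0,-4.8,-0.28,0],[0,-4.8,-0.28,0],[0,-4.8,-0.28,0]]]'

```text
clock: 47.45
tool_pos: [0.5496, 0.2938, 0.2608]
orientation: [-121.8, 90.0, 58.3]
force: [0.9, 0.0, 0.1]
opening: 0.0005
```

Request:
move_arm --commands '[[[0,-4.8,-0.28,0],[0,-4.6,-0.25,0],[0,0,0,0],[0,0,0,0],[0,0,0,0]]]'

```text
clock: 47.95
tool_pos: [0.5552, 0.3846, 0.2605]
orientation: [46.4, 90.0, -133.5]
force: [0.2, 0.2, -0.6]
opening: 0.0005
```

```bash
python3 - <<'E'
from h import *
plan([.556,.384,.22]); nose()
E
```

```text
t 47.95 tcp [0.5552 0.3846 0.2605] jaw yaw -179.92 toolx [-2.e-04 -2.e-04 -1.e+00] q1 q6 [ 51.2 -51.1] F [ 0.2  0.2 -0.6] open 0.0005
shift cm [ 4.05  0.06 -0.08] R rows [[-0.0, 0.001, -1.0], [-0.0, -1.0, -0.001], [-1.0, 0.0, 0.0]]
body top 830 y 1..99% [0.1328 0.2151 0.3146] x [0.4735 0.5844]
gate y at z.10 0.2936
gate y at z.07 0.2891
```

Request:
move_arm --commands '[[[2,0,0,0],[1.5,0,0,0],[0.6,0,0,0],[0.5,0,0,0],[0.5,0,0,0],[0.4,0,0,0],[0,0,0,0]]]'

```text
clock: 48.7
tool_pos: [0.5561, 0.3833, 0.2075]
orientation: [169.7, 89.9, -10.3]
force: [-5.4, -4.5, 10.0]
opening: 0.0003
```

Request:
move_arm --commands '[[[0.2,0,0,0],[0.1,0,0,0],[0,0,0,0],[0,0,0,0]]]'

```text
clock: 49.1
tool_pos: [0.5561, 0.3833, 0.2055]
orientation: [-171.2, 89.9, 8.8]
force: [-4.5, -4.4, 11.5]
opening: 0.0005
```

Request:
move_arm --commands '[[[0.1,0,0,0],[0.1,0,0,0],[0,0,0,0],[0,0,0,0]]]'

```text
clock: 49.5
tool_pos: [0.5562, 0.3834, 0.2052]
orientation: [-161.9, 89.8, 18.1]
force: [-9.9, -5.5, 19.6]
opening: 0.0004
```

Request:
move_arm --commands '[[[0.1,0,0,0],[0.1,0,0,0],[0,0,0,0],[0,0,0,0]]]'

```text
clock: 49.9
tool_pos: [0.5563, 0.3835, 0.2051]
orientation: [-158.2, 89.7, 21.8]
force: [-14.0, -7.0, 28.3]
opening: 0.0003
```

Hard stop at z=0.205, which is 12 mm down, with the force rising to 28 N. Release and get clear.

Request:
move_arm --commands '[[[-0.6,0,0,0],[-1,0,0,0],[-2,0,0,0],[-3,0,0,0],[-3,0,0,0],[0,4,0,0],[0,4.5,0,0],[0,4.5,0,0]]]'

```text
clock: 50.7
tool_pos: [0.556, 0.2531, 0.2955]
orientation: [-144.1, 89.9, 35.9]
force: [1.3, -0.1, 0.5]
opening: 0.0005
```

Request:
move_arm --commands '[[[0,4.8,0,0],[0,4.8,0,0],[0,4.8,0,0],[0,4.8,0,0],[0,4.8,0,0],[0,4.8,0,0],[0,4.8,0,0],[0,4.8,0,0]]]'

```text
clock: 51.5
tool_pos: [0.5558, -0.1319, 0.2958]
orientation: [-179.6, 89.9, 0.4]
force: [1.3, -0.3, 0.8]
opening: 0.0005
```

Request:
move_arm --commands '[[[0,4.8,0,0],[0,4.8,0,0],[0,4.8,0,0],[0,4.8,0,0],[0,4.8,0,0],[0,0,0,0],[0,0,0,0]]]'

```text
clock: 52.2
tool_pos: [0.5554, -0.3714, 0.2944]
orientation: [171.7, 90.0, -8.5]
force: [0.4, 0.7, -0.2]
opening: 0.0005
```

```bash
python3 - <<'E'
from h import *
plan(); nose()
p,d,P=look("top","top4.png");X,Y,Z=P[...,0],P[...,1],P[...,2]
for k in comps((Z>.19)&(Z<.23)&(Y>.3)&(Y<.5)&(X>.5)&(X<.62),20): print('plunger',k.sum(),rect(P[k]),P[k].mean(0).round(4))
m=(abs(X-.528)<.06)&(Y>.1)&(Y<.298)
for k in comps(m&(Z>.085)&(Z<.115),15): print('heel',rect(P[k]),P[k].mean(0).round(4))
for k in comps((abs(X-.528)<.06)&(Y>.05)&(Y<.2)&(Z>.058)&(Z<.08),15): print('bar',rect(P[k]),P[k].mean(0).round(4))
print([(round(float(Y[v,u]),3),round(float(Z[v,u]),3)) for v in [int(np.argmin(abs(X[:,155]-.528)))] for u in range(144,162)])
cv2.imwrite("pics/top4b.png",cv2.resize(p[150:260,80:250,::-1],None,fx=4.5,fy=4.5,interpolation=cv2.INTER_CUBIC))
E
```

```text
t 52.2 tcp [ 0.5554 -0.3714  0.2944] jaw yaw 179.83 toolx [ 2.e-04 -0.e+00 -1.e+00] q1 q6 [-17.1  16.9] F [ 0.4  0.7 -0.2] open 0.0005
body top 858 y 1..99% [0.1324 0.2169 0.3141] x [0.4728 0.5848]
gate y at z.10 0.2939
gate y at z.07 0.2946
plunger 204 [array([555.9, 383.2]), array([44.5, 43.8]), np.float64(1.6)] [0.5557 0.3829 0.2168]
heel [array([555.8, 281.4]), array([30.1, 27.5]), np.float64(88.0)] [0.5553 0.2818 0.1043]
heel [array([556.4, 237.5]), array([33.3, 28.7]), np.float64(89.2)] [0.556  0.2365 0.099 ]
heel [array([494.5, 282.5]), array([27.5, 31. ]), np.float64(1.7)] [0.494  0.2817 0.1031]
heel [array([493.6, 237. ]), array([25.6, 32.3]), np.float64(3.2)] [0.4934 0.2368 0.0996]
bar [array([525.4, 135.1]), array([11.6, 89.6]), np.float64(88.9)] [0.526  0.135  0.0701]
[(0.329, 0.049), (0.308, 0.122), (0.305, 0.122), (0.307, 0.101), (0.309, 0.079), (0.312, 0.052), (0.308, 0.056), (0.303, 0.062), (0.302, 0.054), (0.297, 0.059), (0.295, 0.056), (0.292, 0.057), (0.289, 0.055), (0.285, 0.055), (0.283, 0.053), (0.279, 0.056), (0.277, 0.051), (0.273, 0.052)]
```

View pics/top4b.png

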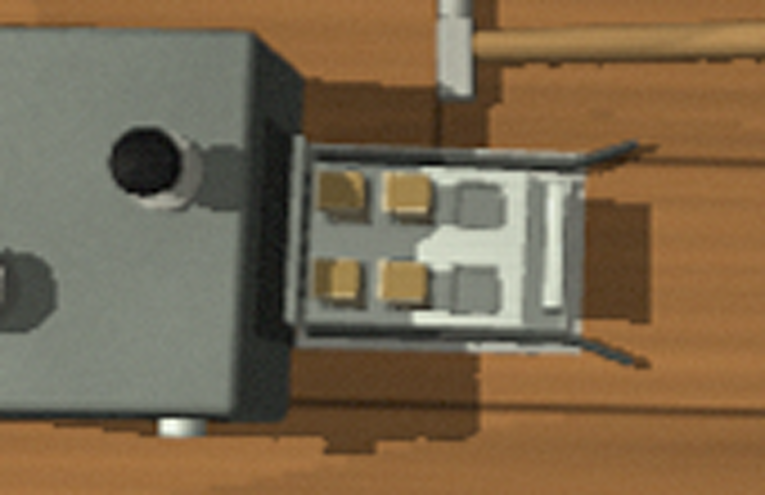

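The carrier lies between the rails with its nose at the gate and four heels upright. The plunger is up again at 0.217 m and the hammer is untouched. Handing in.

```bash
python3 -c "
from plant import close_job
print(close_job())"
```

```text
the job is handed in; nothing more can be done
None
```

I loaded the carrier, pushed it up against the gate and pressed the start plunger, then handed the job in at about 52 s. No verdict was reported.

- **Heels:** Four heels were there. I lifted each straight out and stood it in one of the four front carrier pockets. Their tops read about 86 mm while the carrier was on the bench, as they should, and they were still upright in the last picture.
- **Carrier:** I gripped the bar to square the carrier up with the infeed. Then I pushed it up from behind with two spread fingers until it stopped against the gate, with the force rising to about 21 N.
- **Plunger:** It stopped hard at 0.205 m, 12 mm down, at about 28 N on the tool. It was back up at 0.217 m in the last check.
- **Last checks:** The carrier's readings stayed the same before and after the press. Its leading edge works out at 313–315 mm, with the gate foot at about 313 mm. That agrees within the 2 mm calibration, so I saw no gap but cannot resolve one smaller than about 3 mm. The arm was clear and touching nothing.
- **Bystanders:** The hammer had not moved in the final top view. The last and the tin were outside that crop. I saw no sign that they had been touched, but I did not measure them again at the end.

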